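# Dock the stud tray and sort the studs by length

### The arm

A 6-joint arm with a two-finger parallel gripper is mounted at the origin on the work surface. World frame = base frame: x ahead of the robot, y to its left, z up, the work surface at z = 0. Lengths are in m, angles in rad, forces in N, time in s.
With the tool pointing down it reaches from about 0.35 to 0.975 m from the base axis. Payload 7.1 kg.
Tool frame: the origin (TCP) lies between the finger pads; the fingertips stand 19 mm ahead of it and the grasp point (between the pads) is the TCP; z points along the fingers, y is the direction in which the jaws open and shut (so a half turn about z gives the same grasp; the last joint's range is limited). The gripper opens to 88 mm and grips with 3 to 60 N. Pads are 20 mm wide; open, the fingers measure 115 mm over their backs; the gripper's body (75 mm by 178 mm) begins 61 mm behind the grasp point.
Start: joints at [1.29, 0.423, 1.63, -0, 1.089, -0.019], TCP at [0.162, 0.604, 0.242] pointing down, gripper open.
Joint ranges: [-3, 3], [-0.9, 2.11], [0.09, 2.58], [-1.31, 4.45], [0.11, 2.69], [-2.54, 2.54]. Speed limits (rad/s): [2.39, 2.39, 3.01, 3.14, 3.14, 3.14].

### API

Orientations are given as a unit quaternion [x, y, z, w].
In Python, from rig import * gives the robot as it stands.
- The arm moves only by the tool arm_command, never from a script. Its argument "steps" is a list of rows, each a list of 2 entries, a list of its own where there are three numbers: the shift along the tool's x, y, z in m, then the turn about the tool's z in rad. In form: [[[x, y, z], spin], ...]. A call has 1 to 20 rows; each row is the pose to reach, as a shift and turn from the pose commanded when the call began, along the tool's axes at that moment; what a row does not reach only later rows make up. A row lasts 1/12 s, in which the tool goes at most 41.7 mm and 7.16 degrees, less where a joint would pass 70% of its speed; a pose out of reach is approached as far as the arm can. A call with a gripper value outside its range is refused whole. "claw" is the finger opening in m, from 0 to 0.0878, set as the call begins (left out, the last holds). The fingers move at their own pace and stop on an object; "newtons" is the grip in N (left out, the last holds). Time passes only in rows, so rows that repeat a pose let the fingers close. It gives the time, the measured TCP pose, the force and the opening at its end, in the units of the state.
- state(): the state, without advancing time (a new reading comes with each control period).
- grab_frame(name): name is "side" or "top" or "wrist"; returns a dict with "image" (384x512x3 uint8, blue, green, red), "z_map" (384x512 float32, m along the optical axis (not along the pixel's ray), 0 where there is no reading), "camera_matrix" (3x3 intrinsics, pixels), "world_to_cam" (4x4, takes a point from world to camera coordinates). Camera axes: x right, y down, z forward; pixel columns grow to the right and rows downward; lengths in m; the calibration is good to about 2 mm. A picture is of the moment at which its call begins.
- sign_off(): hands the job in, once; it reports no verdict.
The state is a dict: "t": time; "q": joint angles; "qvel": joint speeds; "tau": joint torques, N m; "position": TCP position; "eef_rot": TCP orientation; "wrist_force": force on the tool from outside, world axes, zero at the start; "moment": the same for the moment, N m; "finger_gap": opening from 0.0 (shut) to 1.0 (fully open).
Only numpy, scipy, OpenCV 4.12 (cv2) and the standard library are available. Lean on these libraries where they do the work, as an engineer would, in place of code of your own. Each camera call takes 0.05 s, during which the arm holds its last target.

### The job

Turn the empty blue stud tray end for end so that its tongue leads, slide it fully home between the guide rails under the keeper, and throw the red-knobbed lock lever across into the red-marked notch. Then sort all the nutted studs that lie about on the counter into the tray by length, each lying flat on the floor of its matching row and along the tray: the shortest in the narrow row, the middle length in the middle row, the longest in the wide row. Leave everything else on the counter where it is.

Things in the scene. Friction and masses are not known exactly. Their poses are not given: they have to be found in the camera images.
- tray: Blue stud tray, 150 mm wide (x), 339 long (y), walls and cross fences 12 high, 0.6 kg. Origin: centre of underside. Leading end +y: steel tongue 60 wide, 3 thick, out 15 at floor level. Other end: steel plate 184 wide, 30 high, too wide for the rails. Three rows, 144 long along x: 80 mm wide by the tongue, 105, and 130 by the plate. Stud outlines at x = +-31, along y. Starts with the wrong end to the rails
- tray_handle (a point): Centre of the tray's handle: black bar over the 14 mm thick fence between middle and wide row, 92 mm long along tray x, 14 thick along y, 20 high, 44 mm above the tray's underside at tray y = -28.5 mm, nearly over the centre of mass; axes as the tray's
- tray_lead (a point): Middle of the outer face of the tray's leading wall (the tongue starts here), 6 mm above the underside, at tray y = +169.5 mm; axes as the tray's
- row_short (a point): Centre of the floor of the narrow row (for the shortest studs), at tray y = +126.5 mm; axes as the tray's; the row floors are 3 mm above the tray's underside
- row_middle (a point): Centre of the floor of the middle row, at tray y = +31 mm; axes as the tray's
- row_long (a point): Centre of the floor of the wide row (for the longest studs), at tray y = -100.5 mm; axes as the tray's
- dock: Fixed tray dock: two dark steel guide rails 16 mm high, 158 apart, from y = -35 to +185 mm, mouths flared to y = -65. At the end a keeper block, face at y = +169.5, stops the tray's leading wall; the tongue passes under it (gap 10 high, 76 wide). Origin on the counter, where the tray's origin lies when home; the tray goes in along dock +y and then has the dock's axes
- lever_pivot (a point): The lock lever's upright pivot axis, fixed on the dock at dock x = -150, y = -183 mm, 43 mm up; axes as the dock's. A steel disc of 44 mm radius round it carries two detent notches, each between a pair of teeth: plain = open (towards dock -y), red = locked (towards dock +x)
- lever_knob (a point): Centre of the lever's upright red knob, 24 mm diameter, from 43 to 93 mm above the counter, 110 mm from the pivot; the arm below it is 12 mm wide, top at 43 mm
- lever (a joint): Lock lever angle (rad) about its upright pivot: 0 = arm points to dock -y (plain notch, open), 1.57 = to dock +x (red notch, locked), growing counter-clockwise from above; stop at 1.75. A low pawl 78 mm long turns with it and then stands 6 mm behind the ear of the tray's end plate. Friction about 1.5 N at the knob; stays where it is left
- stud_a: Stud of the shortest length, 70 mm, lying down, may be absent. Dark rod of 16 mm diameter with a galvanized hex nut near each end (24 mm across flats, 13 mm thick, outer face 4 mm from the rod's end), 36 mm of bare rod between them; about 170 g. Origin: middle of the rod's axis, 12 mm above what it lies on; x along the rod
- stud_b: Stud of the shortest length, 70 mm, lying down, may be absent. Dark rod of 16 mm diameter with a galvanized hex nut near each end (24 mm across flats, 13 mm thick, outer face 4 mm from the rod's end), 36 mm of bare rod between them; about 170 g. Origin: middle of the rod's axis, 12 mm above what it lies on; x along the rod
- stud_c: Stud of the middle length, 95 mm, lying down, may be absent. Dark rod of 16 mm diameter with a galvanized hex nut near each end (24 mm across flats, 13 mm thick, outer face 4 mm from the rod's end), 61 mm of bare rod between them; about 210 g. Origin: middle of the rod's axis, 12 mm above what it lies on; x along the rod
- stud_d: Stud of the middle length, 95 mm, lying down, may be absent. Dark rod of 16 mm diameter with a galvanized hex nut near each end (24 mm across flats, 13 mm thick, outer face 4 mm from the rod's end), 61 mm of bare rod between them; about 210 g. Origin: middle of the rod's axis, 12 mm above what it lies on; x along the rod
- stud_e: Stud of the longest length, 120 mm, lying down, may be absent. Dark rod of 16 mm diameter with a galvanized hex nut near each end (24 mm across flats, 13 mm thick, outer face 4 mm from the rod's end), 86 mm of bare rod between them; about 250 g. Origin: middle of the rod's axis, 12 mm above what it lies on; x along the rod
- stud_f: Stud of the longest length, 120 mm, lying down, may be absent. Dark rod of 16 mm diameter with a galvanized hex nut near each end (24 mm across flats, 13 mm thick, outer face 4 mm from the rod's end), 86 mm of bare rod between them; about 250 g. Origin: middle of the rod's axis, 12 mm above what it lies on; x along the rod
- grommet: Bystander, to be left alone: black rubber grommet, ring of 60 mm diameter and 18 mm high, lying flat; origin under its centre
- fitting: Bystander, to be left alone: brass hydraulic fitting, 66 mm long with a 33 mm block in the middle, lying down; origin under its middle
- extension: Bystander, to be left alone: chrome square-drive extension bar, 180 mm long, 26 mm thick at the ends, lying down; origin under its middle. Not a stud
- gauge_block: Bystander, to be left alone: green plastic gauge block 75 x 35 x 22 mm; origin under its centre
- spanner: Bystander, to be left alone: steel spanner, 190 mm long, lying flat; origin under its middle
Things that resemble listed ones, but are neither listed nor needed, are in the scene too. What is shaped like the stud_f but green is not meant. What is shaped like the stud_b but pink is not meant.

How it is judged:
By the outcome, as a careful person would: the job done as asked, in the order asked, and still so for the second after the job is handed in, with the robot touching nothing.
Of stud_a, stud_b, stud_c, stud_d, stud_e, stud_f only 4 to 6 are there at a start; the rules pass over those that are not, and their reading is None.
At some moment in a run one of stud_a, stud_b, stud_c, stud_d, stud_e, stud_f may be knocked a few centimetres aside while the robot is not near it.
Once in a run the grip may slacken for a moment while it holds something.
It also fails if it takes over 210 s, if anything falls off the work surface, if the arm or the gripper's body presses on something with over 40 N, if the wrist force passes 120 N, or if a joint passes its speed limit or range.

## Working session

There is one attempt and no reset: what is moved stays moved. The work goes in short steps, Python scripts to look and compute and a tool call to move; the robot and the scene stay as the last step left them, time stands still between calls to the robot, and variables do not carry over. Pictures are saved under pics/ and viewed, and the job is handed in when it is done.

Besides the shell and the picture viewer there is one more tool, called after ">>>" as name([rows], argument=value, ...), one row to a line, values as JSON. arm_command: Moves the arm, as the interface text tells. Its arguments: {"type":"object","properties":{"steps":{"type":"array"},"claw":{"type":"number"},"newtons":{"type":"number"}},"required":["steps"]}

```bash
ls; mkdir -p pics; cat > h.py <<'E'
from rig import *
import numpy as np, cv2
def snap(name,f):
    d=grab_frame(name); cv2.imwrite('pics/'+f+'.png',d['image']); np.savez('pics/'+f+'.npz',**d); return d
def load(f): return dict(np.load('pics/'+f+'.npz'))
def ray(d,u,v,z):
    K=d['camera_matrix'];T=d['world_to_cam'];R=T[:3,:3];t=T[:3,3]
    c=-R.T@t; r=R.T@np.linalg.inv(K)@np.array([u,v,1.]); s=(z-c[2])/r[2]; return c+s*r
def pt(d,u,v):
    K=d['camera_matrix'];T=d['world_to_cam'];R=T[:3,:3];t=T[:3,3]
    z=d['z_map'][int(v),int(u)]; return R.T@(np.linalg.inv(K)@np.array([u,v,1.])*z-t)
def proj(d,p):
    T=d['world_to_cam'];q=T[:3,:3]@np.array(p)+T[:3,3];q=d['camera_matrix']@q;return q[:2]/q[2]
def cloud(d):
    K=d['camera_matrix'];T=d['world_to_cam'];R=T[:3,:3];t=T[:3,3]
    z=d['z_map'];h,w=z.shape;u,v=np.meshgrid(np.arange(w),np.arange(h))
    p=np.stack([u,v,np.ones_like(u)],-1)@np.linalg.inv(K).T*z[...,None]; return (p-t)@R
E
python3 - <<'E'
from h import *
for n in ['top','side','wrist']:
    d=snap(n,n+'0'); print(n,d['camera_matrix'],d['world_to_cam'])
print(state())
E
```

```text
pics
top [[354.60822021   0.         255.49157068]
 [  0.         354.60822021 189.20247446]
 [  0.           0.           1.        ]] [[ 0.01197853 -0.99980137  0.01592927 -0.07328849]
 [-0.9811664  -0.01482377 -0.19259481  0.52669165]
 [ 0.19279268 -0.01332226 -0.98114907  1.36774265]
 [ 0.          0.          0.          1.        ]]
side [[409.910811     0.         254.10464567]
 [  0.         409.910811   190.9254443 ]
 [  0.           0.           1.        ]] [[ 0.76102496 -0.64870154 -0.00522764 -0.45055353]
 [-0.48687248 -0.56581248 -0.66544078  0.25572972]
 [ 0.42871459  0.50896223 -0.74643235  1.15784677]
 [ 0.          0.          0.          1.        ]]
wrist [[322.60180395   0.         254.58980254]
 [  0.         322.60180395 188.02967858]
 [  0.           0.           1.        ]] [[ 0.25783154  0.9661886  -0.00157747 -0.62423989]
 [ 0.92882429 -0.2474104   0.27581431 -0.03489996]
 [ 0.26609836 -0.07257883 -0.96120964  0.39015659]
 [ 0.          0.          0.          1.        ]]
{'t': 0.15, 'q': array([ 1.29000385e+00,  4.23673239e-01,  1.63052348e+00, -3.57974734e-05,
        1.08862092e+00, -1.89920331e-02]), 'qvel': array([-0.00136451, -0.00377463, -0.00261225,  0.00030334, -0.00147057,
        0.00098188]), 'tau': array([-1.85022750e-04, -5.44975019e+01, -2.73918307e+01,  6.43896963e-02,
        2.04094348e-02, -7.25887207e-05]), 'position': array([0.16162335, 0.60329837, 0.24107176]), 'eef_rot': array([ 1.30518451e-01,  9.91445691e-01, -6.07988440e-04, -7.57887045e-05]), 'wrist_force': array([-0.61663417, -0.38450228, -0.33237048]), 'moment': array([ 0.03617728, -0.06668844,  0.01606167]), 'finger_gap': 1.0002149184388596}
```

View pics/top0.png

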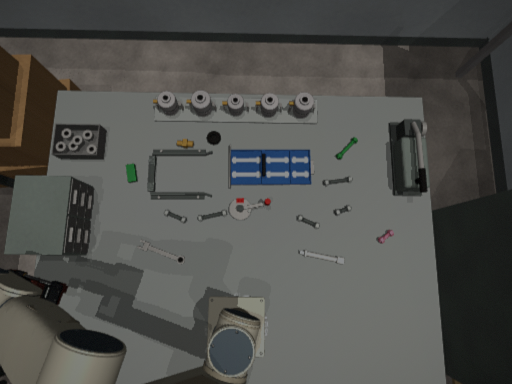

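View pics/side0.png

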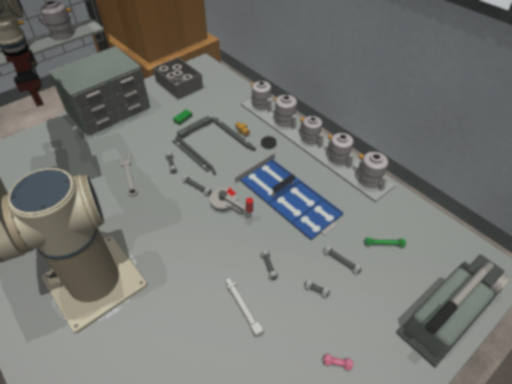

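View pics/wrist0.png

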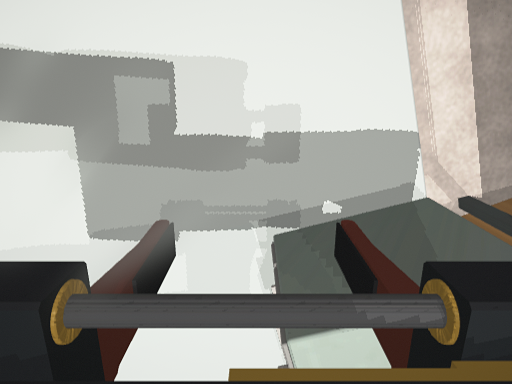

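The top view shows the dock U at (180,174) with its keeper at the left (152,173). The tray is at (270,167) with its plate towards the rails at (230,167). The lever knob is at (267,202). The dark studs are at about (175,216), (212,215), (308,222), (338,181) and (343,210). The green (346,148) and pink (386,236) decoys are also in view. I'll measure these next.

```bash
python3 - <<'E'
from h import *
d=load('top0'); im=d['image']
c=im[85:275,110:410]; cv2.imwrite('pics/c1.png',cv2.resize(c,None,fx=2.66,fy=2.66,interpolation=cv2.INTER_CUBIC))
P=cloud(d); hsv=cv2.cvtColor(im,cv2.COLOR_BGR2HSV)
m=(P[...,2]>0.007)&(P[...,2]<0.2)&(d['z_map']>0)
n,lab,st,ce=cv2.connectedComponentsWithStats(m.astype(np.uint8))
for i in range(1,n):
    if st[i,4]<25: continue
    q=P[lab==i]; h=np.percentile(q[:,2],95)
    r=cv2.minAreaRect((q[:,:2]*1000).astype(np.float32))
    print(ce[i].round(),st[i,4],'z%.3f'%h,np.round(r[0]),np.round(r[1]),round(r[2],1), np.median(hsv[lab==i],0))
E
```

```text
[ 1. 64.] 148 z0.039 [1049. 1042.] [195.  12.] 1.5 [ 16. 142.  45.]
[235. 108.] 3849 z0.116 [882.  21.] [700. 113.] 89.9 [ 20.  10. 109.]
[409. 158.] 2621 z0.149 [ 675. -696.] [117. 330.] 89.8 [60. 17. 53.]
[ 78. 141.] 1417 z0.071 [732. 661.] [186. 161.] 88.8 [20. 15. 43.]
[213. 137.] 130 z0.022 [756. 114.] [56. 56.] 39.7 [26.5 35.  18. ]
[347. 148.] 129 z0.024 [ 719. -450.] [ 24. 125.] 47.1 [ 65. 163.  84.]
[185. 143.] 111 z0.035 [729. 233.] [44. 69.] 11.8 [ 19. 159. 114.]
[230. 167.] 78 z0.033 [628.  33.] [ 25. 178.] 87.6 [108.   37.5  79.5]
[164. 165.] 449 z0.027 [659. 284.] [146. 307.] 36.1 [60. 14. 61.]
[262. 166.] 169 z0.056 [641. -88.] [210.  97.] 32.5 [108. 139.  59.]
[291. 158.] 33 z0.015 [ 666. -211.] [20. 89.] 76.3 [108. 179.  87.]
[131. 173.] 174 z0.027 [599. 451.] [84. 45.] 10.8 [ 66. 162.  96.]
[310. 170.] 25 z0.016 [ 620. -289.] [20. 73.] 79.8 [108. 123.  89.]
[ 49. 216.] 6298 z0.194 [421. 694.] [325. 220.] 0.1 [60. 17. 91.]
[338. 181.] 128 z0.023 [ 574. -407.] [ 26. 120.] 10.3 [50.  10.  59.5]
[510. 198.] 46 z0.024 [  503. -1121.] [ 9. 93.] 85.4 [60. 26. 29.]
[182. 193.] 169 z0.021 [512. 239.] [ 17. 248.] 0.1 [60. 13. 67.]
[244. 208.] 463 z0.089 [470. -37.] [ 87. 160.] 28.3 [ 19.  14. 125.]
[343. 210.] 90 z0.027 [ 453. -423.] [27. 69.] 20.7 [45. 10. 79.]
[175. 216.] 115 z0.025 [418. 256.] [92. 27.] 68.6 [50. 10. 67.]
[212. 215.] 139 z0.025 [424. 109.] [ 31. 120.] 9.6 [60. 11. 67.]
[308. 222.] 113 z0.025 [ 404. -281.] [94. 26.] 66.2 [50. 10. 69.]
[385. 236.] 96 z0.025 [ 350. -592.] [25. 69.] 37.2 [172.   86.5 114.5]
[162. 253.] 167 z0.014 [277. 303.] [197.  35.] 71.1 [ 20.  14. 110.]
[323. 257.] 230 z0.026 [ 266. -331.] [177.  25.] 79.3 [ 40.   6. 131.]
[239. 315.] 1277 z0.017 [3. 2.] [218. 218.] 90.0 [ 25.  32. 108.]
```

```bash
python3 - <<'E'
from h import *
d=load('side0'); im=d['image']
c=im[90:380,140:430]; cv2.imwrite('pics/c2.png',cv2.resize(c,None,fx=2,fy=2,interpolation=cv2.INTER_CUBIC))
E
```

```text
(no output)
```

View pics/c1.png

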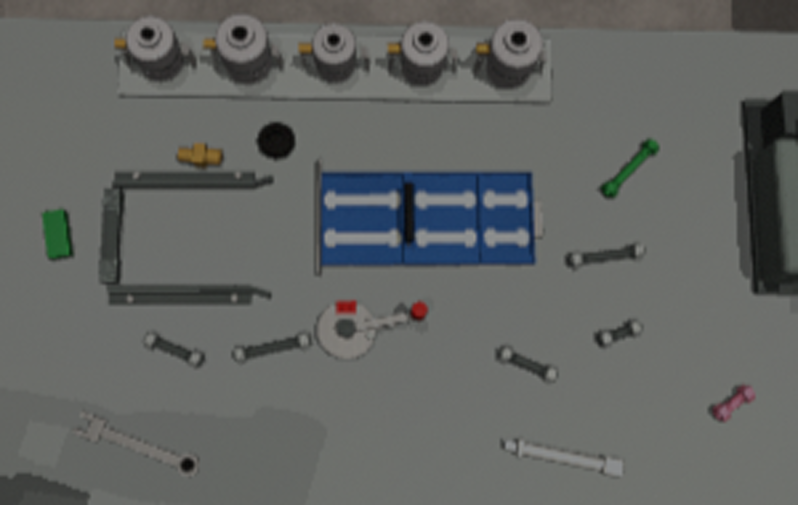

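View pics/c2.png

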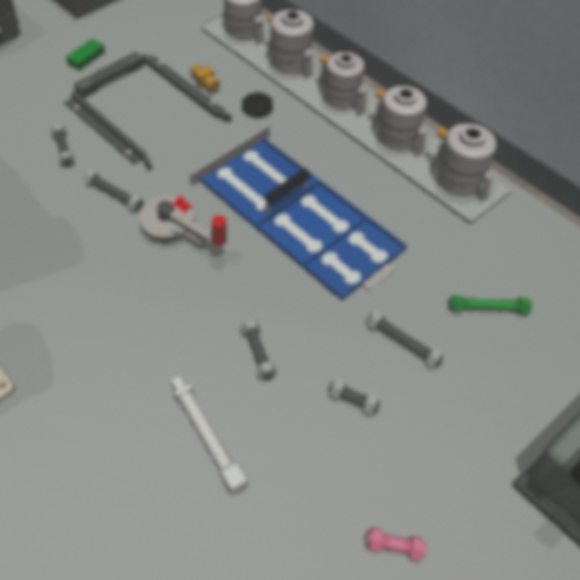

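Candidates are five dark studs at (338,181) L, (212,215) L, (175,216) M, (308,222) M and (343,210) S. The lookalikes I'm leaving are the green stud (346,148), the pink stud (386,236), the extension (323,257) and the spanner (162,253). In the enlarged crop, all five are dark-rodded with two nuts. Next I'll get the tray, dock and lever poses.

```bash
python3 - <<'E'
from h import *
d=load('top0'); im=d['image']; hsv=cv2.cvtColor(im,cv2.COLOR_BGR2HSV)
def rect(m,z):
    v,u=np.nonzero(m); p=np.array([ray(d,a,b,z)[:2] for a,b in zip(u,v)])*1000
    return cv2.minAreaRect(p.astype(np.float32)),p
b=cv2.inRange(hsv,(100,130,40),(130,255,255)); b[:,:225]=0;b[:140]=0;b[195:]=0; b[:,320:]=0
print('tray',rect(b,0.012)[0])
s=load('side0')
P=cloud(d)
for nm,u0,u1,v0,v1 in [('railU',150,215,148,158),('railL',150,215,188,201),('keeper',146,160,150,198)]:
    sub=P[v0:v1,u0:u1]; zz=d['z_map'][v0:v1,u0:u1]
    q=sub[(sub[...,2]>0.010)&(sub[...,2]<0.045)]
    print(nm,len(q),np.percentile(q[:,2],[50,95]),cv2.minAreaRect((q[:,:2]*1000).astype(np.float32)))
    vx=cv2.fitLine((q[:,:2]*1000).astype(np.float32),cv2.DIST_L2,0,.01,.01).ravel(); print(vx)
r=((hsv[...,0]<8)|(hsv[...,0]>172))&(hsv[...,1]>150)&(hsv[...,2]>40)
n,lab,st,ce=cv2.connectedComponentsWithStats(r.astype(np.uint8))
for i in range(1,n):
    if st[i,4]>5: print(ce[i],st[i],ray(d,*ce[i],0.093),ray(d,*ce[i],.043),np.median(P[lab==i],0))
hs=cv2.cvtColor(s['image'],cv2.COLOR_BGR2HSV);r=((hs[...,0]<8)|(hs[...,0]>172))&(hs[...,1]>150)
n,lab,st,ce=cv2.connectedComponentsWithStats(r.astype(np.uint8)); Q=cloud(s)
for i in range(1,n):
    if st[i,4]>5: print('side',ce[i],st[i],ray(s,*ce[i],.07),ray(s,*ce[i],.043),np.median(Q[lab==i],0))
E
```

```text
tray ((633.45361328125, -127.68003845214844), (142.383544921875, 329.5494079589844), 0.9726846814155579)
railU 169 [0.01510688 0.02120576] ((687.8462524414062, 245.38600158691406), (32.26972198486328, 255.70411682128906), 4.320213794708252)
[ 4.4128940e-02 -9.9902582e-01  6.8065094e+02  2.5325075e+02]
railL 178 [0.01531825 0.02251241] ((507.4012145996094, 240.17718505859375), (250.17095947265625, 36.8758659362793), 86.0)
[2.1605793e-02 9.9976659e-01 5.1423749e+02 2.4565758e+02]
keeper 293 [0.02260175 0.02808591] ((591.3568115234375, 355.9063720703125), (191.38450622558594, 49.54566192626953), 3.8209285736083984)
[9.9938506e-01 3.5064399e-02 5.9118726e+02 3.6015732e+02]
[240.2173913  199.82608696] [237 198   7   4  23] [ 0.4768681  -0.00714918  0.093     ] [ 0.48511443 -0.00566587  0.043     ] [ 0.48660933 -0.004461    0.02921187]
[267.07407407 201.40740741] [265 199   5   6  27] [ 0.47219865 -0.11088856  0.093     ] [ 0.48027223 -0.113243    0.043     ] [ 0.47324062 -0.11061859  0.09141627]
side [19.99152542 61.27118644] [  9  53  21  17 118] [0.23828147 1.17369816 0.07      ] [0.24578245 1.22731744 0.043     ] [0.15234673 0.56432371 0.37969667]
side [230.5        191.59090909] [228 189   6   6  22] [ 0.46555309 -0.03465172  0.07      ] [ 0.47943231 -0.01494409  0.043     ] [ 0.48612331 -0.00417137  0.03046332]
side [249.         200.95833333] [247 199   5   6  24] [ 0.48483089 -0.10211443  0.07      ] [ 0.49925113 -0.0843001   0.043     ] [ 0.47145515 -0.11906229  0.09441064]
```

```bash
cat >> h.py <<'E'
from scipy.spatial.transform import Rotation as Rn
def go(x,y,z,head=None):
    "print shift in tool axes to reach world pose, and spin so tool y has world heading head (mod pi choices listed)"
    s=state();R=Rn.from_quat(s['eef_rot']).as_matrix();p=s['position']
    sh=R.T@(np.array([x,y,z])-p)
    h=np.degrees(np.arctan2(R[1,1],R[0,1]))
    o='t%.1f pos %s head %.1f q6 %.2f f %s gap %.3f tilt %.4f| shift %s dist %.3f'%(s['t'],p.round(4),h,s['q'][5],s['wrist_force'].round(1),s['finger_gap']*.0878,R[2,2],sh.round(4),np.linalg.norm(sh))
    if head is not None:
        a=-(head-h); a=(a+90)%180-90; o+=' spin %.4f or %.4f'%(np.radians(a),np.radians(a-np.sign(a)*180))
    print(o)
E
python3 - <<'E'
from h import *
go(0.52,0.10,0.42,0)
d=load('wrist0');T=d['world_to_cam'];c=-T[:3,:3].T@T[:3,3];s=state();R=Rn.from_quat(s['eef_rot']).as_matrix()
print(c,R.T@(c-s['position']), R.T@T[:3,:3].T)
E
```

```text
t0.1 pos [0.1616 0.6033 0.2411] head 75.0 q6 -0.02 f [-0.6 -0.4 -0.3] gap 0.088 tilt -1.0000| shift [-0.4764 -0.3936 -0.1784] dist 0.643 spin 1.3090 or -1.8326
[0.08954463 0.62281596 0.38366346] [ 7.46730146e-02  2.36299578e-05 -1.42592469e-01] [[ 1.00630790e-03 -9.61212238e-01 -2.75807943e-01]
 [ 9.99999432e-01  1.06439010e-03 -6.09027317e-05]
 [ 3.52107695e-04 -2.75807725e-01  9.61212762e-01]]
```

>>> arm_command([
  [[-0.02, -0.015, -0.03], -0.05],
  [[-0.05, -0.04, -0.06], -0.1],
  [[-0.476, -0.394, -0.178], -0.26],
  [[-0.476, -0.394, -0.178], -0.26],
  [[-0.476, -0.394, -0.178], -0.26],
  [[-0.476, -0.394, -0.178], -0.26],
  [[-0.476, -0.394, -0.178], -0.26],
  [[-0.476, -0.394, -0.178], -0.26],
  [[-0.476, -0.394, -0.178], -0.26],
  [[-0.476, -0.394, -0.178], -0.26],
  [[-0.476, -0.394, -0.178], -0.26],
  [[-0.476, -0.394, -0.178], -0.26],
  [[-0.476, -0.394, -0.178], -0.26],
  [[-0.476, -0.394, -0.178], -0.26],
  [[-0.476, -0.394, -0.178], -0.26],
  [[-0.476, -0.394, -0.178], -0.26],
  [[-0.476, -0.394, -0.178], -0.26],
  [[-0.476, -0.394, -0.178], -0.26],
  [[-0.476, -0.394, -0.178], -0.26],
  [[-0.476, -0.394, -0.178], -0.26],
])

```text
t: 1.82
position: [0.5187, 0.1008, 0.4192]
eef_rot: [0.0, 1.0, 0.0, -0.001]
wrist_force: [0.7, 0.1, -0.3]
finger_gap: 1.001
```

```bash
python3 - <<'E'
from h import *
snap('wrist','w1'); snap('side','side1');go(0.64,-0.1,0.2,90)
E
```

```text
t1.9 pos [0.5188 0.101  0.4194] head 90.0 q6 -1.40 f [ 0.7 -0.2  0.3] gap 0.088 tilt -1.0000| shift [-0.1214 -0.201   0.2193] dist 0.321 spin -0.0000 or 3.1416
```

View pics/w1.png

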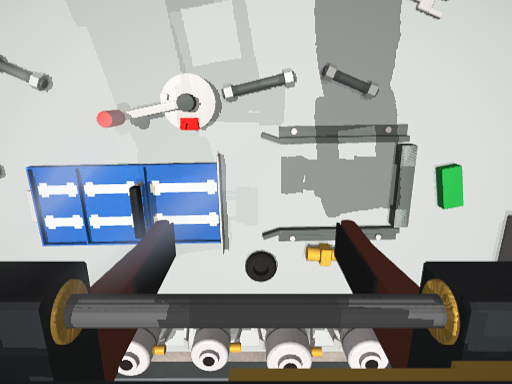

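View pics/side1.png

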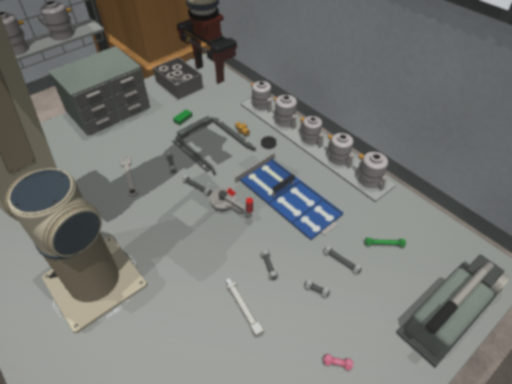

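The wrist view shows the tray at (130,200) with the handle at (137,211). The dock rails run at rows 133 and 233, and the keeper is at (403,185). The pivot is at (187,102) and the knob at (110,118).

```bash
python3 - <<'E'
from h import *
d=load('w1'); im=d['image']; hsv=cv2.cvtColor(im,cv2.COLOR_BGR2HSV); P=cloud(d)
b=cv2.inRange(hsv,(100,130,40),(130,255,255)); b[:,225:]=0;b[255:]=0;b[:150]=0
v,u=np.nonzero(b); p=np.array([ray(d,a,c,.012)[:2] for a,c in zip(u,v)])*1000
print('tray',cv2.minAreaRect(p.astype(np.float32)))
# handle : dark within
dk=(hsv[...,2]<60); dk[:,:128]=0;dk[:,150:]=0;dk[:180]=0;dk[240:]=0
q=P[dk&(P[...,2]>.046)]; print('handle',len(q),np.median(q,0),cv2.minAreaRect((q[:,:2]*1000).astype(np.float32)))
# rails top
for nm,u0,u1,v0,v1 in [('L',285,395,118,148),('U',285,395,222,246)]:
    s=P[v0:v1,u0:u1].reshape(-1,3); s=s[(s[:,2]>.011)&(s[:,2]<.021)]
    r=cv2.minAreaRect((s[:,:2]*1000).astype(np.float32)); f=cv2.fitLine((s[:,:2]*1000).astype(np.float32),cv2.DIST_HUBER,0,.01,.01).ravel()
    print(nm,len(s),r,f,np.percentile(s[:,0],[2,50,98]))
s=P[145:228,385:425].reshape(-1,3); s=s[(s[:,2]>.018)&(s[:,2]<.04)]; print('keeper',len(s),np.median(s,0),np.percentile(s[:,1],[2,98]),np.percentile(s[:,0],[2,98]),cv2.minAreaRect((s[:,:2]*1000).astype(np.float32)))
w=P[70:135,155:225].reshape(-1,3); w=w[(w[:,2]>.022)&(w[:,2]<.036)]; print('disc',len(w),np.percentile(w,[1,99],0),np.median(w,0),cv2.minEnclosingCircle((w[:,:2]*1000).astype(np.float32)))
w=P[70:135,155:225].reshape(-1,3); w=w[(w[:,2]>.045)&(w[:,2]<.1)];print('hub',len(w),np.mean(w,0))
r=((hsv[...,0]<8)|(hsv[...,0]>172))&(hsv[...,1]>110); r[:,:90]=0;r[:,130:]=0;r[130:]=0
w=P[r&(P[...,2]>.085)];print('knob',len(w),np.mean(w,0))
cv2.imwrite('pics/c3.png',cv2.resize(im[60:250,240:440],None,fx=3,fy=3,interpolation=cv2.INTER_CUBIC))
E
```

```text
tray ((633.8629150390625, -131.17446899414062), (150.66983032226562, 332.1097412109375), 1.1960930824279785)
handle 214 [ 0.60945426 -0.09758404  0.05350246] ((527.8742065429688, -12.883392333984375), (42.15972137451172, 279.06756591796875), 44.97267532348633)
L 682 ((510.84918212890625, 244.17578125), (20.1627254486084, 185.02520751953125), 0.9765691161155701) [ 1.8337371e-02 -9.9983186e-01  5.1548010e+02  2.4437556e+02] [0.51040474 0.51565049 0.52086123]
U 513 ((690.3892211914062, 256.8721618652344), (37.76383590698242, 200.0117950439453), 4.991560935974121) [ 2.2025071e-02 -9.9975741e-01  6.8203754e+02  2.5152972e+02] [0.67203017 0.68182679 0.68974279]
keeper 1342 [0.59281223 0.35925282 0.02375994] [0.34715629 0.37312843] [0.52591551 0.66837734] ((597.3970336914062, 360.7884826660156), (147.84576416015625, 27.707969665527344), 1.0958032608032227)
disc 2058 [[ 0.41262119 -0.04678588  0.02345018]
 [ 0.49636228  0.0352796   0.03328427]] [ 0.45049911 -0.00281981  0.02600432] ((452.25531005859375, 2.497945785522461), 53.144954681396484)
hub 260 [ 0.45424927 -0.00688737  0.04812444]
knob 182 [ 0.47551441 -0.11275275  0.09533284]
```

View pics/c3.png

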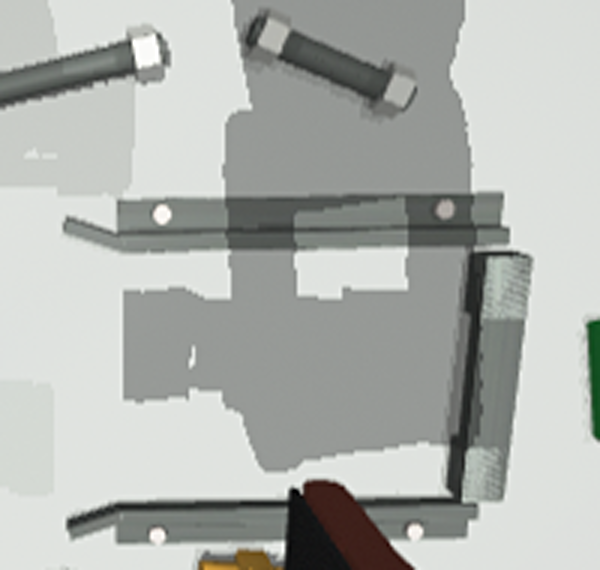

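```bash
python3 - <<'E'
from h import *
d=load('w1'); g=cv2.cvtColor(d['image'],cv2.COLOR_BGR2GRAY).astype(int)
for u in (285,300,370,390): print(u,'L',list(zip(range(122,150),g[122:150,u])))
for u in (285,300,320): print(u,'U',list(zip(range(220,246),g[220:246,u])))
E
```

```text
285 L [(122, np.int64(225)), (123, np.int64(224)), (124, np.int64(225)), (125, np.int64(228)), (126, np.int64(194)), (127, np.int64(131)), (128, np.int64(133)), (129, np.int64(134)), (130, np.int64(134)), (131, np.int64(137)), (132, np.int64(140)), (133, np.int64(140)), (134, np.int64(140)), (135, np.int64(134)), (136, np.int64(118)), (137, np.int64(95)), (138, np.int64(116)), (139, np.int64(145)), (140, np.int64(138)), (141, np.int64(137)), (142, np.int64(134)), (143, np.int64(133)), (144, np.int64(179)), (145, np.int64(224)), (146, np.int64(226)), (147, np.int64(225)), (148, np.int64(225)), (149, np.int64(225))]
300 L [(122, np.int64(225)), (123, np.int64(225)), (124, np.int64(228)), (125, np.int64(198)), (126, np.int64(137)), (127, np.int64(128)), (128, np.int64(131)), (129, np.int64(130)), (130, np.int64(130)), (131, np.int64(132)), (132, np.int64(135)), (133, np.int64(136)), (134, np.int64(136)), (135, np.int64(129)), (136, np.int64(105)), (137, np.int64(93)), (138, np.int64(120)), (139, np.int64(134)), (140, np.int64(134)), (141, np.int64(131)), (142, np.int64(129)), (143, np.i
[... 2402 characters left out ...]
 np.int64(146)), (241, np.int64(207)), (242, np.int64(229)), (243, np.int64(226)), (244, np.int64(226)), (245, np.int64(225))]
320 U [(220, np.int64(226)), (221, np.int64(225)), (222, np.int64(225)), (223, np.int64(226)), (224, np.int64(227)), (225, np.int64(224)), (226, np.int64(160)), (227, np.int64(43)), (228, np.int64(47)), (229, np.int64(92)), (230, np.int64(124)), (231, np.int64(123)), (232, np.int64(123)), (233, np.int64(130)), (234, np.int64(120)), (235, np.int64(114)), (236, np.int64(126)), (237, np.int64(124)), (238, np.int64(123)), (239, np.int64(121)), (240, np.int64(153)), (241, np.int64(196)), (242, np.int64(184)), (243, np.int64(121)), (244, np.int64(87)), (245, np.int64(93))]
```

```bash
python3 - <<'E'
from h import *
d=load('w1')
L=np.array([ray(d,u,v,.016) for u,v in [(285,144),(300,143.5),(370,142),(390,142)]])
U=np.array([ray(d,u,v,.016) for u,v in [(285,229.9),(300,229.6),(320,229)]])
U0=np.array([ray(d,u,v,.0) for u,v in [(285,226.7),(300,226.4),(320,226)]])
print(L.round(4),U.round(4),U0.round(4))
a=np.polyfit(L[:,1],L[:,0],1);b=np.polyfit(U[:,1],U[:,0],1);print(a,b)
for y in (.1,.18,.25): print(y,np.polyval(a,y),np.polyval(b,y))
# handle
P=cloud(d);hsv=cv2.cvtColor(d['image'],cv2.COLOR_BGR2HSV)
s=P[170:245,120:160].reshape(-1,3); s=s[(s[:,2]>.048)&(s[:,2]<.06)&(s[:,0]>.55)]
print(len(s),s[:,:2].mean(0),cv2.minAreaRect((s[:,:2]*1000).astype(np.float32)))
E
```

```text
[[0.5225 0.152  0.016 ]
 [0.5216 0.1774 0.016 ]
 [0.519  0.2956 0.016 ]
 [0.519  0.3294 0.016 ]] [[0.6796 0.1561 0.016 ]
 [0.679  0.1835 0.016 ]
 [0.6778 0.22   0.016 ]] [[0.68   0.1576 0.    ]
 [0.6794 0.1857 0.    ]
 [0.6786 0.2231 0.    ]]
[-0.02010132  0.52533152] [-0.02856326  0.68412653]
0.1 0.5233213863406517 0.681270201786355
0.18 0.5217132808124396 0.6789851411851843
0.25 0.520306188475254 0.6769857131591599
459 [ 0.63262978 -0.09825194] ((633.654296875, -99.00300598144531), (89.99906158447266, 14.075292587280273), 1.2281715869903564)
```

>>> arm_command([
  [[-0.01, -0.015, 0.025], -0.01],
  [[-0.114, -0.2, 0.299], -0.021],
  [[-0.114, -0.2, 0.299], -0.021],
  [[-0.114, -0.2, 0.299], -0.021],
  [[-0.114, -0.2, 0.299], -0.021],
  [[-0.114, -0.2, 0.299], -0.021],
  [[-0.114, -0.2, 0.299], -0.021],
  [[-0.114, -0.2, 0.299], -0.021],
  [[-0.114, -0.2, 0.299], -0.021],
  [[-0.114, -0.2, 0.299], -0.021],
  [[-0.114, -0.2, 0.299], -0.021],
  [[-0.114, -0.2, 0.299], -0.021],
  [[-0.114, -0.2, 0.299], -0.021],
], claw=0.06)

```text
t: 3.0
position: [0.6337, -0.099, 0.1225]
eef_rot: [-0.01, 1.0, -0.0, 0.001]
wrist_force: [0.6, -0.3, -0.3]
finger_gap: 0.684
```

```bash
python3 - <<'E'
from h import *
d=snap('wrist','w2');go(0.633,-0.0985,0.042,91.2)
print(proj(d,[.633,-.0985,.054]))
E
```

```text
t3.0 pos [ 0.6339 -0.099   0.1229] head 91.2 q6 -1.77 f [ 0.6  0.2 -0.2] gap 0.060 tilt -1.0000| shift [0.0011 0.0005 0.0809] dist 0.081 spin -0.0003 or 3.1413
[255.56269021 206.45447611]
```

View pics/w2.png

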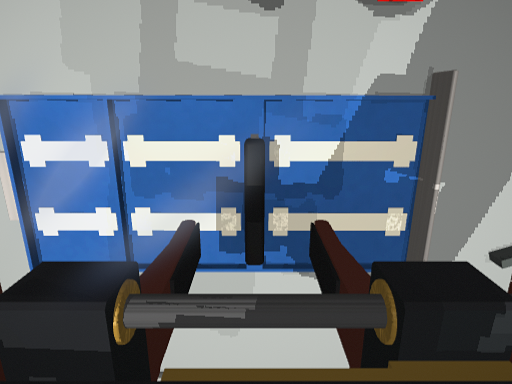

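The handle is at (255,202), centred between the fingers. I'll descend and grip.

>>> arm_command([
  [[0.001, 0, 0.03], 0],
  [[0.001, 0, 0.06], 0],
  [[0.001, 0, 0.08], 0],
  [[0.001, 0, 0.08], 0],
])

```text
t: 3.38
position: [0.6302, -0.0988, 0.0389]
eef_rot: [-0.01, 1.0, 0.0, -0.002]
wrist_force: [-0.5, 0.4, 0.3]
finger_gap: 0.684
```

>>> arm_command([
  [[0, 0, 0], 0],
  [[0, 0, 0], 0],
  [[0, 0, 0], 0],
  [[0, 0, 0], 0],
  [[0, 0, 0], 0],
  [[0, 0, 0], 0],
  [[0, 0, 0], 0],
  [[0, 0, -0.02], 0],
  [[0, 0, -0.05], 0],
  [[0, 0, -0.06], 0],
  [[0, 0, -0.06], 0],
], claw=0, newtons=45)

```text
t: 4.3
position: [0.6338, -0.1006, 0.1028]
eef_rot: [-0.01, 1.0, -0.0, 0.002]
wrist_force: [0.6, -0.2, -6.7]
finger_gap: 0.153
```

```bash
python3 - <<'E'
from h import *
d=snap('side','s3');go(0.60,-0.31,0.105,91.2)
E
```

```text
t4.3 pos [ 0.6326 -0.1004  0.1011] head 91.1 q6 -1.77 f [-0.8  0.5 -6.8] gap 0.014 tilt -1.0000| shift [ 0.0366 -0.2089 -0.0039] dist 0.212 spin -0.0018 or 3.1398
```

View pics/s3.png

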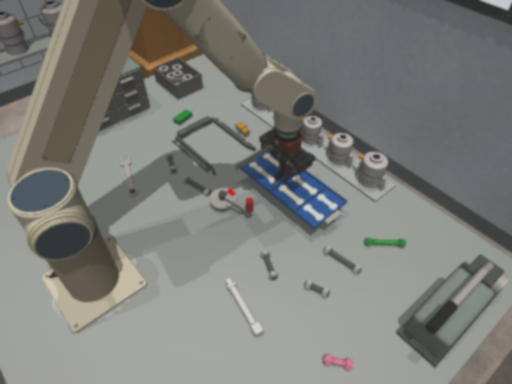

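>>> arm_command([
  [[0.005, -0.02, 0], 0],
  [[0.01, -0.05, 0], 0],
  [[0.016, -0.085, 0], 0],
  [[0.022, -0.12, 0], 0],
  [[0.028, -0.155, 0], 0],
  [[0.033, -0.185, 0], 0],
  [[0.037, -0.21, 0], 0],
  [[0.037, -0.21, 0], 0],
])

```text
t: 5.02
position: [0.5972, -0.3155, 0.0983]
eef_rot: [-0.008, 1.0, -0.0, -0.001]
wrist_force: [0.7, -0.1, -7.2]
finger_gap: 0.154
```

>>> arm_command([
  [[0, 0, 0], 0.05],
  [[0, 0, 0], 0.15],
  [[0, 0, 0], 0.25],
  [[0, 0, 0], 0.35],
  [[0, 0, 0], 0.45],
  [[0, 0, 0], 0.55],
  [[0, 0, 0], 0.65],
  [[0, 0, 0], 0.75],
  [[0, 0, 0], 0.85],
  [[0, 0, 0], 0.95],
  [[0, 0, 0], 1.05],
  [[0, 0, 0], 1.15],
  [[0, 0, 0], 1.25],
  [[0, 0, 0], 1.35],
  [[0, 0, 0], 1.45],
  [[0, 0, 0], 1.52],
  [[0, 0, 0], 1.57],
  [[0, 0, 0], 1.57],
])

```text
t: 6.52
position: [0.598, -0.3099, 0.0983]
eef_rot: [0.701, 0.714, -0.0, -0.002]
wrist_force: [-0.7, -0.7, -6.4]
finger_gap: 0.158
```

>>> arm_command([
  [[0, 0, 0], 0.05],
  [[0, 0, 0], 0.15],
  [[0, 0, 0], 0.25],
  [[0, 0, 0], 0.35],
  [[0, 0, 0], 0.45],
  [[0, 0, 0], 0.55],
  [[0, 0, 0], 0.65],
  [[0, 0, 0], 0.75],
  [[0, 0, 0], 0.85],
  [[0, 0, 0], 0.95],
  [[0, 0, 0], 1.05],
  [[0, 0, 0], 1.15],
  [[0, 0, 0], 1.25],
  [[0, 0, 0], 1.35],
  [[0, 0, 0], 1.45],
  [[0, 0, 0], 1.52],
  [[0, 0, 0], 1.57],
  [[0, 0, 0], 1.57],
])

```text
t: 8.02
position: [0.5984, -0.3103, 0.0991]
eef_rot: [1.0, 0.01, -0.001, -0.001]
wrist_force: [-0.6, 0.2, -7.3]
finger_gap: 0.156
```

```bash
python3 - <<'E'
from h import *
d=snap('top','t4');d=snap('wrist','w4');go(0.60,-0.31,0.105,91.2)
E
```

```text
t8.1 pos [ 0.5986 -0.3105  0.0995] head -88.6 q6 1.05 f [-0.6  0.2 -6.7] gap 0.014 tilt -1.0000| shift [ 0.0014 -0.0005 -0.0055] dist 0.006 spin 0.0028 or -3.1388
```

View pics/t4.png

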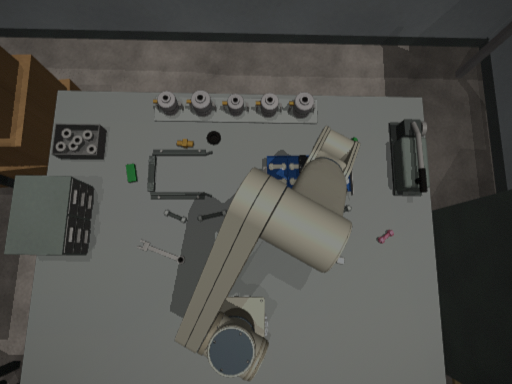

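View pics/w4.png

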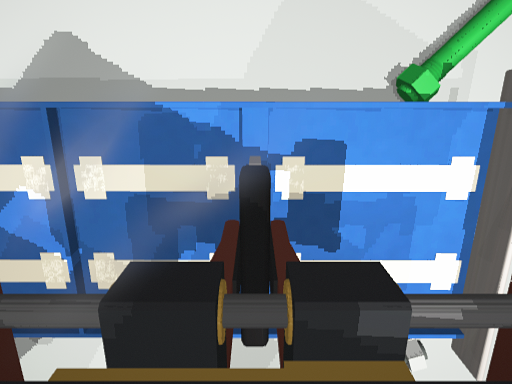

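```bash
python3 - <<'E'
from h import *
d=load('w4');P=cloud(d);s=state();hsv=cv2.cvtColor(d['image'],cv2.COLOR_BGR2HSV)
b=(cv2.inRange(hsv,(100,130,30),(130,255,255))>0)
for u in (20,120,180,330,380):
    q=P[b[:,u],u]; 
    w=P[:,u][b[:,u]]; print(u,w[:,0].min(),w[:,0].max(),np.percentile(w[:,2],[5,95]),w[:,1].mean())
q=P[b&(P[...,2]<.09)];print(np.percentile(q[:,2],[5,50,95]))
g=cv2.cvtColor(d['image'],cv2.COLOR_BGR2GRAY)
for u in (30,120,330): print(u,np.nonzero(b[:,u])[0][[0,-1]])
zt=.057+.012
print([ray(d,u,v,zt).round(4) for u,v in [(30,102),(30,337),(120,102),(120,337)]])
hd=(P[...,2]>.1)&(hsv[...,2]<70);
E
```

```text
20 0.5196776996371738 0.6682064318003003 [0.05442641 0.06395236] -0.16813423164110264
120 0.5725827024190349 0.6695146230820122 [0.05440244 0.05671736] -0.22965058183735831
180 0.5737659115096334 0.6702557176949153 [0.05448188 0.06233648] -0.26568475968840816
330 0.5750197710783627 0.672209488354913 [0.05470379 0.05738201] -0.3549522929701622
380 0.5762819708044465 0.6728498078155861 [0.0548001  0.05721545] -0.38468756293588857
[0.05452413 0.0557004  0.06442042]
30 [102 336]
120 [102 258]
330 [102 259]
[array([ 0.6685, -0.1926,  0.069 ]), array([ 0.522 , -0.1682,  0.069 ]), array([ 0.6696, -0.2392,  0.069 ]), array([ 0.5234, -0.226 ,  0.069 ])]
```

```bash
python3 - <<'E'
from h import *
go(0.6085,-0.11,0.055,91.15)
E
```

```text
t8.1 pos [ 0.5986 -0.3105  0.0995] head -88.6 q6 1.05 f [-0.6  0.2 -6.7] gap 0.014 tilt -1.0000| shift [ 0.0147 -0.2002  0.0446] dist 0.206 spin 0.0037 or -3.1379
```

>>> arm_command([
  [[0.002, -0.02, 0], 0.002],
  [[0.004, -0.05, 0], 0.004],
  [[0.006, -0.085, 0], 0.004],
  [[0.009, -0.12, 0], 0.004],
  [[0.012, -0.155, 0], 0.004],
  [[0.014, -0.185, 0], 0.004],
  [[0.015, -0.2, 0], 0.004],
  [[0.015, -0.2, 0.02], 0.004],
  [[0.015, -0.2, 0.04], 0.004],
  [[0.015, -0.2, 0.044], 0.004],
  [[0.015, -0.2, 0.044], 0.004],
])

```text
t: 9.03
position: [0.6086, -0.1106, 0.055]
eef_rot: [1.0, 0.009, -0.002, -0.0]
wrist_force: [-0.2, 0.0, -6.8]
finger_gap: 0.157
```

```bash
python3 - <<'E'
from h import *
d=snap('wrist','w5');d=snap('side','s5');go(0.6085,-0.11,0.05,91.15)
P=cloud(load('w5'));hsv=cv2.cvtColor(load('w5')['image'],cv2.COLOR_BGR2HSV)
b=(cv2.inRange(hsv,(100,130,30),(130,255,255))>0)
for u in (20,60,100,380,430):
    w=P[:,u][b[:,u]]; print(u,w[:,0].min(),w[:,0].max(),np.percentile(w[:,2],[5,95]),w[np.argmax(w[:,0]),1])
E
```

```text
t9.1 pos [ 0.6104 -0.1112  0.057 ] head -89.0 q6 1.35 f [ 0.1 -0.5 -6.4] gap 0.014 tilt -1.0000| shift [-0.0018 -0.0012  0.007 ] dist 0.007 spin -0.0031 or 3.1385
20 0.5295822407420374 0.6848051482127541 [0.00985417 0.01938546] -0.10940411067886363
60 0.52987751003675 0.6792169191876114 [0.00992093 0.02068506] -0.004417511900324625
100 0.529431512781773 0.6848051482127541 [0.01013848 0.019976  ] -0.10940411067886363
380 0.585182554655219 0.6825429046807525 [0.01052413 0.01284334] -0.1759304918468673
430 0.5349426630590631 0.6830395135171397 [0.01062422 0.02048638] -0.2028245795563025
```

View pics/w5.png

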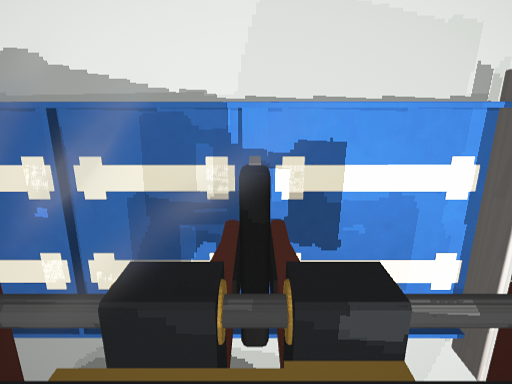

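View pics/s5.png

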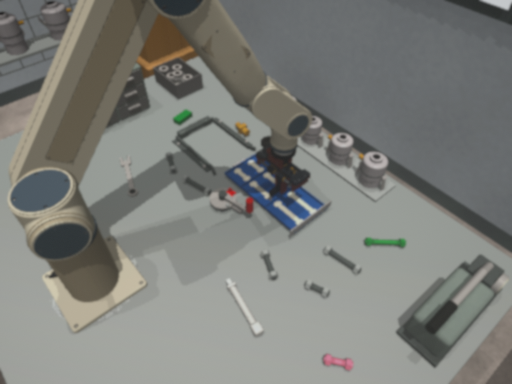

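>>> arm_command([
  [[0, 0, 0.003], 0],
  [[0, 0, 0.006], 0],
  [[0, 0, 0.006], 0],
  [[0, -0.01, 0.006], 0],
  [[0, -0.02, 0.006], 0],
  [[0, -0.035, 0.006], 0],
  [[0, -0.05, 0.006], 0],
  [[0, -0.065, 0.006], 0],
  [[0, -0.08, 0.006], 0],
  [[0, -0.08, 0.006], 0],
])

```text
t: 9.97
position: [0.6084, -0.0269, 0.0507]
eef_rot: [1.0, 0.01, -0.0, -0.0]
wrist_force: [-0.0, -0.1, -7.2]
finger_gap: 0.155
```

```bash
python3 - <<'E'
from h import *
d=snap('wrist','w6');d=snap('top','t6');go(0.601,0.1495,0.05,91.15)
P=cloud(load('w6'));hsv=cv2.cvtColor(load('w6')['image'],cv2.COLOR_BGR2HSV)
b=(cv2.inRange(hsv,(100,130,30),(130,255,255))>0)
for u in (20,60,100,380,430):
    w=P[:,u][b[:,u]]; print(u,w[:,0].min(),w[:,0].max(),np.percentile(w[:,2],[5,95]),w[np.argmax(w[:,0]),1])
im=load('t6')['image'];cv2.imwrite('pics/c6.png',cv2.resize(im[120:240,130:330],None,fx=4,fy=4,interpolation=cv2.INTER_CUBIC))
E
```

```text
t10.1 pos [ 0.6087 -0.0292  0.0507] head -88.9 q6 1.48 f [ 0.7  0.  -7.7] gap 0.013 tilt -1.0000| shift [-0.0043 -0.1788  0.0007] dist 0.179 spin -0.0009 or 3.1407
20 0.5285529200318176 0.684127749908972 [0.00581355 0.01543057] -0.025628359611066732
60 0.5291111003561758 0.6789313474293237 [0.00596709 0.01654203] 0.08027299130337584
100 0.5305708294001231 0.6794056724879727 [0.00579469 0.01616037] 0.058032679612567147
380 0.5860594899157172 0.6825568352462421 [0.00633265 0.00840754] -0.09225188788734986
430 0.5351771075810455 0.6830941899562479 [0.00648215 0.0156371 ] -0.11961677134869893
```

View pics/w6.png

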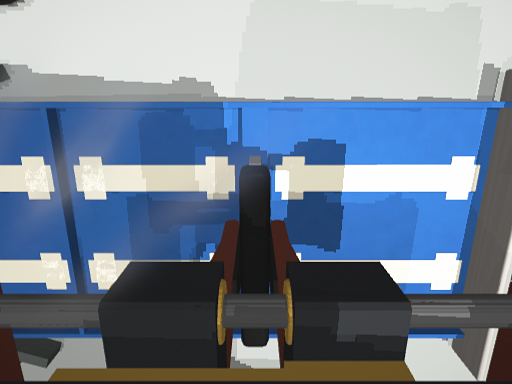

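View pics/c6.png

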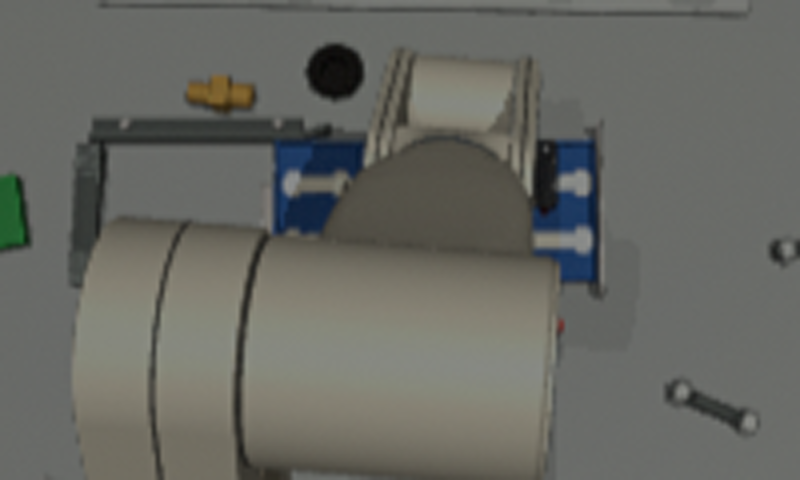

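>>> arm_command([
  [[-0.001, -0.01, 0.001], 0],
  [[-0.002, -0.02, 0.001], 0],
  [[-0.002, -0.035, 0.001], 0],
  [[-0.002, -0.05, 0.001], 0],
  [[-0.002, -0.065, 0.001], 0],
  [[-0.002, -0.08, 0.001], 0],
  [[-0.002, -0.095, 0.001], 0],
  [[-0.002, -0.11, 0.001], 0],
  [[-0.002, -0.125, 0.001], 0],
  [[-0.002, -0.14, 0.001], 0],
  [[-0.002, -0.15, 0.001], 0],
  [[-0.002, -0.15, 0.001], 0],
])

```text
t: 11.07
position: [0.6042, 0.1217, 0.0497]
eef_rot: [1.0, 0.009, 0.0, -0.0]
wrist_force: [-0.7, -0.6, -6.4]
finger_gap: 0.154
```

```bash
python3 - <<'E'
from h import *
d=snap('wrist','w7');d=snap('side','s7');go(0.601,0.1495,0.05,91.15)
P=cloud(load('w7'));hsv=cv2.cvtColor(load('w7')['image'],cv2.COLOR_BGR2HSV)
b=(cv2.inRange(hsv,(100,130,30),(130,255,255))>0)
for u in (20,60,100,380,430):
    w=P[:,u][b[:,u]]; print(u,w[:,0].min(),w[:,0].max(),np.percentile(w[:,2],[5,95]),w[np.argmax(w[:,0]),1])
im=load('s7')['image'];cv2.imwrite('pics/c7.png',cv2.resize(im[90:240,150:350],None,fx=4,fy=4,interpolation=cv2.INTER_CUBIC))
E
```

```text
t11.2 pos [0.6041 0.1196 0.0496] head -89.0 q6 1.73 f [ 0.9 -0.4 -7. ] gap 0.014 tilt -1.0000| shift [-0.0025 -0.0299 -0.0004] dist 0.030 spin -0.0022 or 3.1394
20 0.5248212537734632 0.6744468584618182 [0.00477458 0.01404176] 0.250505629760623
60 0.5245024726461146 0.6798270864865011 [0.00494432 0.01534973] 0.12292281609593199
100 0.5260683215364408 0.6753891572236386 [0.00500278 0.01424997] 0.20549544030828693
380 0.5812233319646258 0.6783706992079318 [0.00548983 0.00780483] 0.056370445532843746
430 0.5312674214000275 0.6798270864865011 [0.00531797 0.01487762] 0.12292281609593199
```

View pics/c7.png

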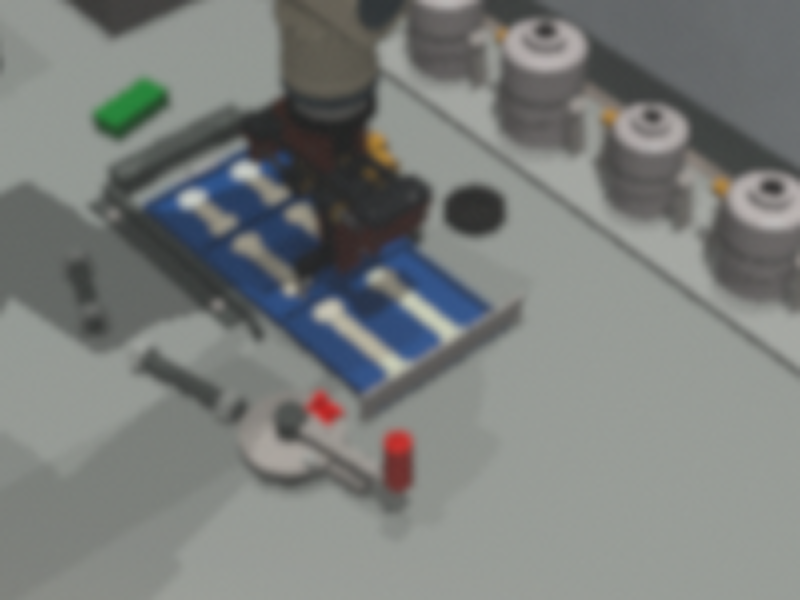

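>>> arm_command([
  [[0, -0.01, 0.001], 0],
  [[0, -0.02, 0.001], 0],
  [[0, -0.026, 0.001], 0],
  [[0, -0.028, 0.001], 0],
  [[0, -0.03, 0.001], 0],
  [[0, -0.03, 0.001], 0],
])

```text
t: 11.67
position: [0.6036, 0.1496, 0.0486]
eef_rot: [1.0, 0.009, -0.0, 0.0]
wrist_force: [1.0, -0.2, -7.7]
finger_gap: 0.153
```

>>> arm_command([
  [[0, -0.001, 0], 0],
  [[0, -0.002, 0], 0],
  [[0, -0.003, 0], 0],
  [[0, -0.003, 0], 0],
])

```text
t: 12.0
position: [0.6036, 0.1506, 0.0487]
eef_rot: [1.0, 0.008, -0.0, 0.001]
wrist_force: [-1.4, -8.6, -4.3]
finger_gap: 0.157
```

```bash
python3 - <<'E'
from h import *
go(0.601,0.1495,0.05,91.15)
E
```

```text
t12.0 pos [0.6036 0.1506 0.0487] head -89.0 q6 1.78 f [-1.4 -8.6 -4.3] gap 0.014 tilt -1.0000| shift [-0.0026  0.0011 -0.0012] dist 0.003 spin -0.0032 or 3.1384
```

>>> arm_command([
  [[0, 0.0, 0.001], 0],
  [[0, 0.0, 0.002], 0],
  [[0, -0.001, 0.002], 0],
  [[0, -0.001, 0.002], 0],
])

```text
t: 12.33
position: [0.6036, 0.1505, 0.0471]
eef_rot: [1.0, 0.008, -0.0, 0.001]
wrist_force: [-0.1, -14.8, -0.0]
finger_gap: 0.158
```

>>> arm_command([
  [[0, 0, 0], 0],
  [[0, 0, 0], 0],
  [[0, 0, 0], 0],
  [[0, 0, 0], 0],
  [[0, 0, -0.02], 0],
  [[0, 0, -0.05], 0],
  [[0, 0, -0.09], 0],
  [[0, 0, -0.13], 0],
  [[0, 0, -0.17], 0],
  [[0, 0, -0.21], 0],
  [[-0.05, 0.05, -0.25], 0],
  [[-0.08, 0.08, -0.28], 0],
  [[-0.1, 0.1, -0.3], 0],
  [[-0.1, 0.1, -0.3], 0],
  [[-0.1, 0.1, -0.3], 0],
], claw=0.05)

```text
t: 13.58
position: [0.5037, 0.0492, 0.3515]
eef_rot: [1.0, 0.008, 0.003, 0.0]
wrist_force: [1.6, -0.1, 0.2]
finger_gap: 0.574
```

```bash
python3 - <<'E'
from h import *
d=snap('wrist','w8');d=snap('side','s8');go(0.601,0.1495,0.05,91.15)
im=load('s8')['image'];cv2.imwrite('pics/c8.png',cv2.resize(im[90:240,150:350],None,fx=4,fy=4,interpolation=cv2.INTER_CUBIC))
E
```

```text
t13.7 pos [0.5055 0.0512 0.3484] head -89.1 q6 1.63 f [ 0.4 -1.5  0.8] gap 0.050 tilt -1.0000| shift [ 0.0958 -0.0966  0.2988] dist 0.328 spin -0.0046 or 3.1370
```

View pics/c8.png

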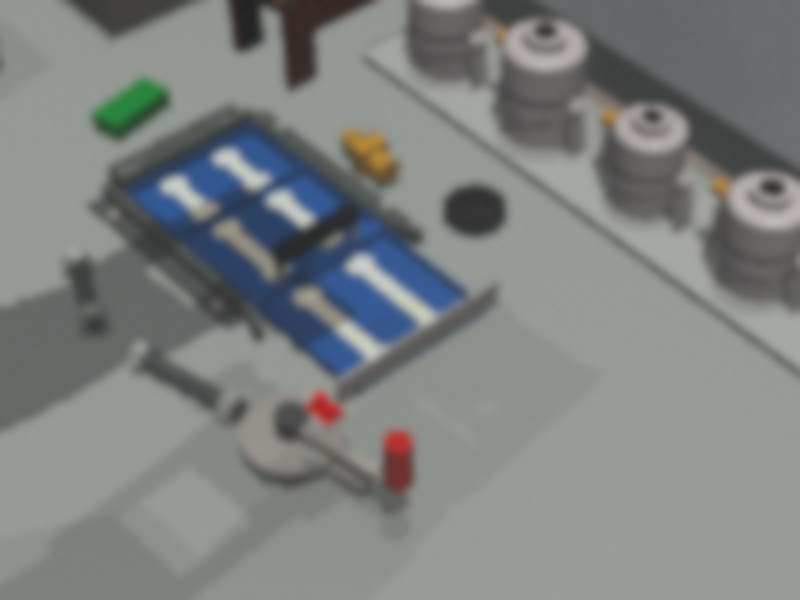

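View pics/w8.png

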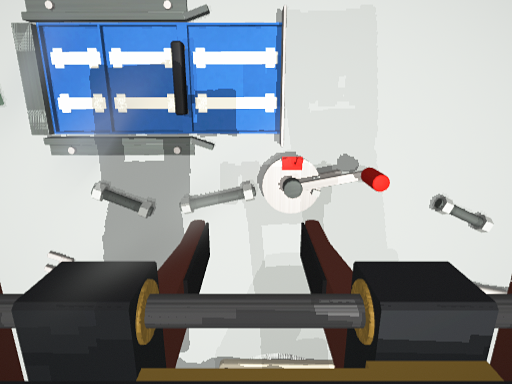

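The tray now lies between the rails against the keeper (column 45). The pivot is at (292,187), the knob at (374,179) and the red notch at (291,162).

```bash
python3 - <<'E'
from h import *
d=load('w8');P=cloud(d);im=d['image'];hsv=cv2.cvtColor(im,cv2.COLOR_BGR2HSV)
r=((hsv[...,0]<8)|(hsv[...,0]>172))&(hsv[...,1]>110); r[:,:350]=0;r[:,400:]=0
w=P[r];print('knob',len(w),np.median(w,0)); w=w[w[:,2]>.088]; print(len(w),w.mean(0),cv2.minEnclosingCircle((w[:,:2]*1000).astype(np.float32)))
w=P[170:205,275:305].reshape(-1,3); w=w[(w[:,2]>.044)];print('hub',len(w),w.mean(0),cv2.minEnclosingCircle((w[:,:2]*1000).astype(np.float32)))
b=cv2.inRange(hsv,(100,130,30),(130,255,255))>0
b[145:]=0
w=P[b];print('tray',cv2.minAreaRect((w[:,:2]*1000).astype(np.float32)))
s=P[25:130,10:45].reshape(-1,3);s=s[s[:,2]>.018];print('keeper',s[:,1].min(),np.percentile(s[:,1],[2,98]))
pl=P[20:130,279:290].reshape(-1,3);pl=pl[pl[:,2]>.022];print('plate',np.percentile(pl[:,1],[2,50,98]),pl[:,0].mean())
cv2.imwrite('pics/c9.png',cv2.resize(im[130:240,230:410],None,fx=4,fy=4,interpolation=cv2.INTER_CUBIC))
E
```

```text
knob 491 [ 0.47994595 -0.10874976  0.09140709]
286 [ 0.48248668 -0.0957009   0.13365009] ((525.1985473632812, -37.33287048339844), 102.63740539550781)
hub 284 [ 0.45504788 -0.00598554  0.05269247] ((510.2027587890625, 18.25164031982422), 75.47035217285156)
tray ((602.864501953125, 182.2823944091797), (151.9561309814453, 337.8358459472656), 1.04446280002594)
keeper 0.050384729512905436 [0.34768644 0.37348036]
plate [0.00895388 0.01171307 0.01424218] 0.6099753177335728
```

View pics/c9.png

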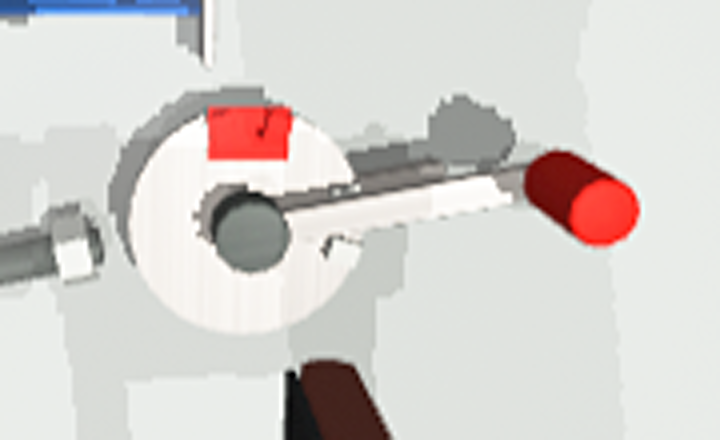

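```bash
python3 - <<'E'
from h import *
d=load('w8'); k=ray(d,380.7,182.4,.093); print(k, ray(d,292.5,187.5,.05))
pv=np.array([.4542,-.0075]);v=k[:2]-pv;print(np.linalg.norm(v),np.arctan2(v[0],-v[1])-.0205, np.degrees(np.arctan2(v[1],v[0]))+90)
go(k[0],k[1],.17,np.degrees(np.arctan2(v[1],v[0]))+90)
E
```

```text
[ 0.47717961 -0.11399941  0.093     ] [ 0.45677716 -0.00635181  0.05      ]
0.10895038736449067 0.19201414535088737 12.17616361543557
t13.7 pos [0.5055 0.0512 0.3484] head -89.1 q6 1.63 f [ 0.4 -1.5  0.8] gap 0.050 tilt -1.0000| shift [-0.0316  0.1649  0.1782] dist 0.245 spin 1.3738 or -1.7678
```

>>> arm_command([
  [[0, 0.02, 0.02], -0.08],
  [[-0.01, 0.05, 0.03], -0.2],
  [[-0.02, 0.08, 0.05], -0.32],
  [[-0.03, 0.12, 0.09], -0.44],
  [[-0.031, 0.165, 0.12], -0.56],
  [[-0.031, 0.165, 0.15], -0.68],
  [[-0.031, 0.165, 0.178], -0.8],
  [[-0.031, 0.165, 0.178], -0.92],
  [[-0.031, 0.165, 0.178], -1.04],
  [[-0.031, 0.165, 0.178], -1.16],
  [[-0.031, 0.165, 0.178], -1.28],
  [[-0.031, 0.165, 0.178], -1.4],
  [[-0.031, 0.165, 0.178], -1.52],
  [[-0.031, 0.165, 0.178], -1.64],
  [[-0.031, 0.165, 0.178], -1.74],
  [[-0.031, 0.165, 0.178], -1.77],
  [[-0.031, 0.165, 0.178], -1.77],
], claw=0.06)

```text
t: 15.1
position: [0.4775, -0.1131, 0.1673]
eef_rot: [0.626, 0.78, -0.0, -0.001]
wrist_force: [-1.4, -0.0, -0.5]
finger_gap: 0.684
```

```bash
python3 - <<'E'
from h import *
d=snap('wrist','w9');go(0.4772,-0.114,0.072,12.2)
print(proj(d,[.4772,-.114,.093]))
E
```

```text
t15.2 pos [ 0.4774 -0.1132  0.1675] head 12.4 q6 -0.47 f [-0.1  0.7 -0. ] gap 0.060 tilt -1.0000| shift [-0.0009 -0.0003  0.0955] dist 0.095 spin 0.0031 or -3.1385
[252.94093831 206.63705401]
```

View pics/w9.png

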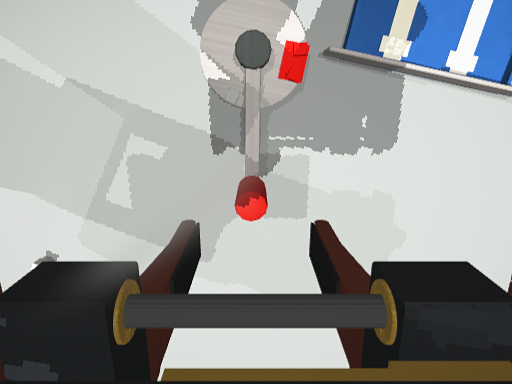

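The knob top at (252,206) matches the predicted (253,207). I'll descend and grip.

>>> arm_command([
  [[0, 0, 0.03], 0],
  [[0, 0, 0.06], 0],
  [[0, 0, 0.085], 0],
  [[-0.001, 0, 0.095], 0],
  [[-0.001, 0, 0.095], 0],
])

```text
t: 15.57
position: [0.4759, -0.1143, 0.0712]
eef_rot: [0.627, 0.779, -0.001, -0.002]
wrist_force: [-0.5, -0.2, -0.8]
finger_gap: 0.687
```

>>> arm_command([
  [[0, 0, 0], 0],
  [[0, 0, 0], 0],
  [[0, 0, 0], 0],
  [[0, 0, 0], 0],
  [[0, 0, 0], 0],
  [[0, 0, 0], 0],
  [[0, 0, 0], 0],
], claw=0, newtons=15)

```text
t: 16.15
position: [0.4775, -0.1151, 0.0743]
eef_rot: [0.627, 0.779, 0.0, 0.0]
wrist_force: [-2.2, -0.9, 5.8]
finger_gap: 0.272
```

```bash
python3 - <<'E'
from h import *
s=state();R=Rn.from_quat(s['eef_rot']).as_matrix()
p=s['position']; pv=np.array([.4545,-.0075]); v=p[:2]-pv
th=np.arctan2(v[1],v[0]);r=np.linalg.norm(v)
h0=np.arctan2(R[1,1],R[0,1])
print(p,th,r,'target',np.pi*0+.0205,s['wrist_force'],s['finger_gap']*.0878,np.degrees(h0))
end=.0205
for n,a0,a1 in [('A',th,end)]:
    rows=[]
    for a in np.linspace(a0,a1,21)[1:]:
        t=pv+ (r+ (0.110-r)*min(1,(a-a0)/.6))*np.array([np.cos(a),np.sin(a)])
        sh=R.T@np.array([t[0]-p[0],t[1]-p[1],0]); rows.append([[round(sh[0],3),round(sh[1],3),0],round(-(a-a0),3)])
    print(rows)
E
```

```text
[ 0.47748584 -0.11507166  0.07431358] -1.3602828106319353 0.11000004989454033 target 0.0205 [-2.1721312  -0.87949856  5.81329447] 0.023900379798435636 12.380464584528916
[[[np.float64(0.0), np.float64(0.008), 0], np.float64(-0.069)], [[np.float64(0.001), np.float64(0.015), 0], np.float64(-0.138)], [[np.float64(0.002), np.float64(0.023), 0], np.float64(-0.207)], [[np.float64(0.004), np.float64(0.03), 0], np.float64(-0.276)], [[np.float64(0.006), np.float64(0.037), 0], np.float64(-0.345)], [[np.float64(0.009), np.float64(0.044), 0], np.float64(-0.414)], [[np.float64(0.012), np.float64(0.051), 0], np.float64(-0.483)], [[np.float64(0.016), np.float64(0.058), 0], np.float64(-0.552)], [[np.float64(0.02), np.float64(0.064), 0], np.float64(-0.621)], [[np.float64(0.025), np.float64(0.07), 0], np.float64(-0.69)], [[np.float64(0.03), np.float64(0.076), 0], np.float64(-0.759)], [[np.float64(0.035), np.float64(0.081), 0], np.float64(-0.828)], [[np.float64(0.041), np.float64(0.086), 0], np.float64(-0.898)], [[np.float64(0.047), np.float64(0.091), 0], np.float64(-0.967)], [[np.float64(0.053), np.float64(0.095), 0], np.float64(-1.036)], [[np.float64(0.06), np.float64(0.099), 0], np.float64(-1.105)], [[np.float64(0.067), np.float64(0.102), 0], np.float64(-1.174)], [[np.float64(0.074), np.float64(0.105), 0], np.float64(-1.243)], [[np.float64(0.081), np.float64(0.107), 0], np.float64(-1.312)], [[np.float64(0.089), np.float64(0.109), 0], np.float64(-1.381)]]
```

>>> arm_command([
  [[0, 0.008, -0.001], -0.069],
  [[0.001, 0.015, -0.001], -0.138],
  [[0.002, 0.023, -0.001], -0.207],
  [[0.004, 0.03, -0.001], -0.276],
  [[0.006, 0.037, -0.001], -0.345],
  [[0.009, 0.044, -0.001], -0.414],
  [[0.012, 0.051, -0.001], -0.483],
  [[0.016, 0.058, -0.001], -0.552],
  [[0.02, 0.064, -0.001], -0.621],
  [[0.025, 0.07, -0.001], -0.69],
  [[0.03, 0.076, -0.001], -0.759],
  [[0.035, 0.081, -0.001], -0.828],
  [[0.041, 0.086, -0.001], -0.897],
  [[0.041, 0.086, -0.001], -0.897],
])

```text
t: 17.32
position: [0.5525, -0.0553, 0.0744]
eef_rot: [0.226, 0.974, 0.0, -0.0]
wrist_force: [-0.5, 2.3, -2.0]
finger_gap: 0.271
```

```bash
python3 - <<'E'
from h import *
s=state();R=Rn.from_quat(s['eef_rot']).as_matrix()
p=s['position']; pv=np.array([.4545,-.0075]); v=p[:2]-pv
th=np.arctan2(v[1],v[0]);r=np.linalg.norm(v)
print(p,th,r,s['wrist_force'],s['finger_gap']*.0878)
rows=[]
for a in np.linspace(th,.0205,9)[1:]:
    t=pv+.110*np.array([np.cos(a),np.sin(a)]); sh=R.T@np.array([t[0]-p[0],t[1]-p[1],0]); rows.append([float(round(sh[0],4)),float(round(sh[1],4)),float(round(-(a-th),3))])
print(rows)
E
```

```text
[ 0.55251062 -0.05531787  0.07438489] -0.45390836891196223 0.10905333378698098 [-0.45899616  2.28995549 -1.96791525] 0.02382795454519242
[[-0.0007, 0.0065, -0.059], [-0.0002, 0.013, -0.119], [0.0008, 0.0195, -0.178], [0.0022, 0.0258, -0.237], [0.0039, 0.0321, -0.297], [0.006, 0.0383, -0.356], [0.0084, 0.0444, -0.415], [0.0113, 0.0502, -0.474]]
```

>>> arm_command([
  [[0, 0.006, 0], -0.059],
  [[0, 0.013, 0], -0.119],
  [[0.001, 0.019, 0], -0.178],
  [[0.002, 0.026, 0], -0.237],
  [[0.004, 0.032, 0], -0.297],
  [[0.006, 0.038, 0], -0.356],
  [[0.008, 0.044, 0], -0.415],
  [[0.011, 0.05, 0], -0.474],
  [[0.011, 0.05, 0], -0.474],
  [[0.011, 0.05, 0], -0.474],
])

```text
t: 18.15
position: [0.5639, -0.0066, 0.0744]
eef_rot: [-0.007, 1.0, 0.0, -0.001]
wrist_force: [-3.1, 1.5, -1.7]
finger_gap: 0.27
```

```bash
python3 - <<'E'
from h import *
go(.5645,-.0052,.2,90)
snap('side','s10');d=snap('wrist','w10')
im=load('s10')['image'];cv2.imwrite('pics/c10.png',cv2.resize(im[150:250,170:300],None,fx=5,fy=5,interpolation=cv2.INTER_CUBIC))
E
```

```text
t18.1 pos [ 0.5639 -0.0066  0.0744] head 90.8 q6 -1.62 f [-3.1  1.5 -1.7] gap 0.024 tilt -1.0000| shift [-0.0004  0.0015 -0.1256] dist 0.126 spin 0.0135 or -3.1281
```

View pics/c10.png

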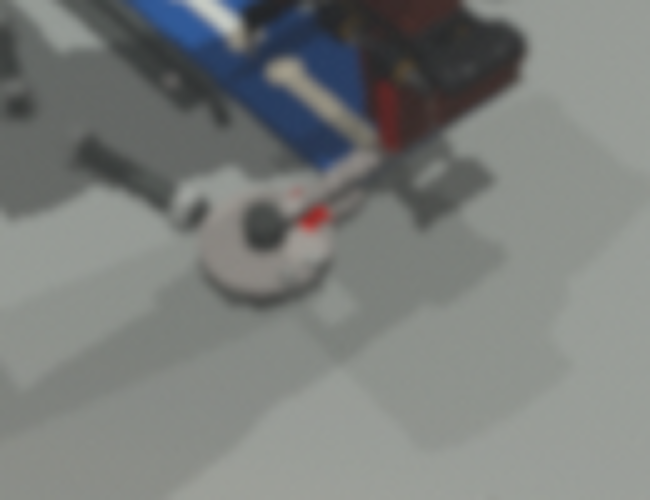

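View pics/w10.png

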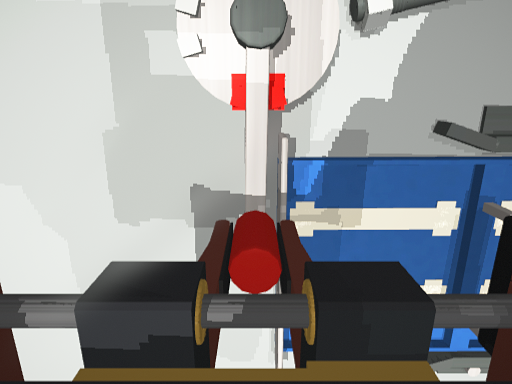

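The lever arm lies centred over the red mark at (258,92). I'll nudge it 1 mm, release and look.

>>> arm_command([
  [[0, 0.001, 0], 0],
  [[0, 0.001, 0], 0],
  [[0, 0.001, 0], 0],
])

```text
t: 18.5
position: [0.5639, -0.0062, 0.0744]
eef_rot: [-0.008, 1.0, -0.0, -0.001]
wrist_force: [-5.1, -2.2, -2.7]
finger_gap: 0.272
```

>>> arm_command([
  [[0, 0, 0], 0],
  [[0, 0, 0], 0],
  [[0, 0, 0], 0],
  [[0, 0, 0], 0],
  [[0, 0, -0.03], 0],
  [[0, 0, -0.07], 0],
  [[0, 0, -0.11], 0],
  [[0.03, 0, -0.15], 0],
  [[0.07, 0, -0.19], 0],
  [[0.11, 0, -0.22], 0],
  [[0.14, 0, -0.24], 0],
  [[0.14, 0, -0.24], 0],
  [[0.14, 0, -0.24], 0],
], claw=0.05)

```text
t: 19.58
position: [0.423, -0.008, 0.318]
eef_rot: [-0.008, 1.0, -0.0, 0.003]
wrist_force: [0.1, -0.7, 0.4]
finger_gap: 0.571
```

```bash
python3 - <<'E'
from h import *
go(.424,.109,.2,0)
d=snap('wrist','w11')
E
```

```text
t19.6 pos [ 0.423 -0.008  0.318] head 90.9 q6 -1.63 f [ 0.1 -0.7  0.4] gap 0.050 tilt -1.0000| shift [-0.0022  0.117   0.118 ] dist 0.166 spin -1.5546 or 1.5870
```

View pics/w11.png

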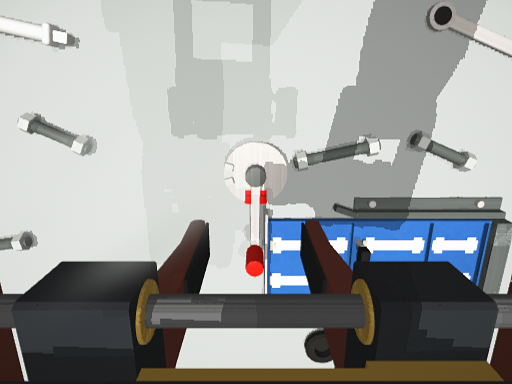

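The lever is across the red notch: hub (256,175), knob (254,260). Now I'll measure the studs in this view.

```bash
cat >> h.py <<'E'
def studs(d,zlo=.009,zhi=.035,amin=60):
    P=cloud(d);m=(P[...,2]>zlo)&(P[...,2]<zhi)&(d['z_map']>0)
    m=cv2.morphologyEx(m.astype(np.uint8),cv2.MORPH_OPEN,np.ones((2,2)))
    n,lab,st,ce=cv2.connectedComponentsWithStats(m);out=[]
    for i in range(1,n):
        if st[i,4]<amin: continue
        x0,y0,w,h=st[i,:4]
        q=P[lab==i]; r=cv2.minAreaRect((q[:,:2]*1000).astype(np.float32))
        L,W=max(r[1]),min(r[1])
        if not(60<L<135 and 18<W<36): continue
        c=q[:,:2].mean(0); ev=np.linalg.svd(q[:,:2]-c,full_matrices=False)[2][0]
        a=np.degrees(np.arctan2(ev[1],ev[0]))%180
        edge=x0<=1 or y0<=1 or x0+w>=511 or y0+h>=383
        print(ce[i].round(),'n',st[i,4],'rectc',np.round(r[0],1),'L%.0f W%.0f'%(L,W),'ang %.1f'%a,'zmax %.3f'%np.percentile(q[:,2],97),'EDGE' if edge else '')
    return
E
python3 - <<'E'
from h import *
d=load('w11'); studs(d)
k=ray(d,254.5,268,.093);print('knob',k)
E
```

```text
knob [ 0.56161185 -0.00603169  0.093     ]
```

```bash
python3 - <<'E'
from h import *
d=load('w11');P=cloud(d);print(P[152,338],P[153,305],P[300,200],P[60,240])
m=((P[...,2]>.009)&(P[...,2]<.035)).astype(np.uint8);n,lab,st,ce=cv2.connectedComponentsWithStats(m)
for i in range(1,n):
    if st[i,4]>60:
        q=P[lab==i];print(ce[i],st[i],cv2.minAreaRect((q[:,:2]*1000).astype(np.float32)))
E
```

```text
[0.42298193 0.10684976 0.01856713] [ 4.28500160e-01  6.44073808e-02 -4.27251931e-04] [ 0.34761612 -0.00923864  0.46028245] [ 3.04918950e-01 -2.98616969e-02 -2.85058667e-04]
[442.83898305  20.72033898] [432  12  23  18 118] ((254.95074462890625, 226.68186950683594), (19.462146759033203, 27.126949310302734), 2.624052047729492)
[34.14534378 31.71627502] [   0   17   72   30 1149] ((276.4405517578125, -288.0111389160156), (85.24553680419922, 25.69222640991211), 76.02767944335938)
[ 53.24399261 134.08225508] [  17  113   74   44 1082] ((406.7573547363281, -284.10430908203125), (95.77336120605469, 27.35204315185547), 66.19429779052734)
[443.11089303 151.90186457] [ 410  131   68   42 1019] ((421.0468444824219, 254.53208923339844), (95.857666015625, 27.129955291748047), 68.3842544555664)
[337.34025974 153.53939394] [ 293  136   88   36 1155] ((426.8062438964844, 105.72908020019531), (27.414304733276367, 119.8921890258789), 13.331920623779297)
[255.15726889 171.36248562] [ 224  142   63   82 2607] ((461.2835998535156, -12.977096557617188), (87.49916076660156, 106.7773208618164), 50.4183464050293)
[420.77862595 214.26641221] [ 334  206  172   13 1310] ((514.4345092773438, 236.26809692382812), (251.06430053710938, 16.60411834716797), 89.13395690917969)
[271.38753388 243.16531165] [264 210  42  84 369] ((581.201171875, 21.46103286743164), (62.985836029052734, 125.95584106445312), 74.25312805175781)
[458.19656558 248.40445744] [ 318  220  194   74 2737] ((583.7360229492188, 231.80406188964844), (117.28594970703125, 285.0241394042969), 1.1592512130737305)
[ 15.88059701 243.039801  ] [  0 234  32  17 402] ((570.3133544921875, -370.7752990722656), (27.62076187133789, 44.24372100830078), 1.9067834615707397)
[317.34957627 349.85381356] [305 334  28  30 472] ((758.9315795898438, 101.97434997558594), (55.75259017944336, 39.389076232910156), 17.988523483276367)
```

```bash
python3 - <<'E'
from h import *
d=load('w8');hsv=cv2.cvtColor(d['image'],cv2.COLOR_BGR2HSV)
m=cv2.inRange(hsv,(0,0,110),(180,90,255)); 
roi=np.zeros_like(m);roi[30:128,45:279]=1;m=m*roi
n,lab,st,ce=cv2.connectedComponentsWithStats(m)
O=np.array([.6004,.178]);c,s=np.cos(.0205),np.sin(.0205);R=np.array([[c,-s],[s,c]])
for i in range(1,n):
    if st[i,4]<60: continue
    v,u=np.nonzero(lab==i);p=np.array([ray(d,a,b,.003)[:2] for a,b in zip(u,v)])*1000
    r=cv2.minAreaRect(p.astype(np.float32)); cc=np.array(r[0])/1000
    print(ce[i].round(),st[i,4],r,'dock',(R.T@(cc-O)).round(4))
E
```

```text
[75. 58.] 791 ((629.6644287109375, 305.6705322265625), (26.54047203063965, 70.75506591796875), 0.9519686698913574) dock [0.0319 0.127 ]
[140.  58.] 921 ((631.8707275390625, 213.3863983154297), (25.200258255004883, 89.26535034179688), 0.9485687017440796) dock [0.0322 0.0347]
[235.  57.] 1224 ((634.1043090820312, 78.69296264648438), (25.208988189697266, 119.9308853149414), 0.9496316909790039) dock [ 0.0317 -0.1   ]
[ 82. 103.] 713 ((568.524658203125, 304.4873962402344), (27.043800354003906, 70.82364654541016), 0.9438052773475647) dock [-0.0293  0.1271]
[144. 102.] 858 ((570.04150390625, 212.1995086669922), (27.050535202026367, 89.16638946533203), 0.9436264038085938) dock [-0.0297  0.0348]
[235. 102.] 1118 ((572.2517700195312, 77.9473876953125), (27.059938430786133, 119.83625030517578), 0.9400455355644226) dock [-0.0302 -0.0995]
[111. 114.] 72 ((553.3040161132812, 262.7160339355469), (39.12971878051758, 4.284049987792969), 1.3978060483932495) dock [-0.0453  0.0857]
```

```bash
sed -i '/morphologyEx/d' h.py; sed -i 's/m=(P\[...,2\]>zlo)&(P\[...,2\]<zhi)&(d\[.z_map.\]>0)/m=((P[...,2]>zlo)\&(P[...,2]<zhi)).astype(np.uint8)/' h.py; python3 - <<'E'
from h import *
studs(load('w11')); go(.4268,.1057,.12,13.3)
E
```

```text
[34. 32.] n 1149 rectc [ 276.4 -288. ] L85 W26 ang 79.5 zmax 0.026 EDGE
[ 53. 134.] n 1082 rectc [ 406.8 -284.1] L96 W27 ang 66.1 zmax 0.025 
[443. 152.] n 1019 rectc [421.  254.5] L96 W27 ang 68.2 zmax 0.024 
[337. 154.] n 1155 rectc [426.8 105.7] L120 W27 ang 103.3 zmax 0.025 
t19.6 pos [ 0.4246 -0.008   0.3168] head 90.9 q6 -1.63 f [ 1.3 -0.5 -0.2] gap 0.050 tilt -1.0000| shift [-0.003   0.1137  0.1968] dist 0.227 spin 1.3548 or -1.7868
```

>>> arm_command([
  [[-0.003, 0.03, 0.02], 0.08],
  [[-0.003, 0.06, 0.05], 0.2],
  [[-0.003, 0.09, 0.08], 0.32],
  [[-0.003, 0.114, 0.11], 0.44],
  [[-0.003, 0.114, 0.14], 0.56],
  [[-0.003, 0.114, 0.17], 0.68],
  [[-0.003, 0.114, 0.197], 0.8],
  [[-0.003, 0.114, 0.197], 0.92],
  [[-0.003, 0.114, 0.197], 1.04],
  [[-0.003, 0.114, 0.197], 1.16],
  [[-0.003, 0.114, 0.197], 1.28],
  [[-0.003, 0.114, 0.197], 1.355],
  [[-0.003, 0.114, 0.197], 1.355],
])

```text
t: 20.72
position: [0.4265, 0.1063, 0.1166]
eef_rot: [0.622, 0.783, -0.0, -0.0]
wrist_force: [-0.3, 0.0, 0.1]
finger_gap: 0.566
```

```bash
python3 - <<'E'
from h import *
d=snap('wrist','w12');studs(d,amin=300);go(.4268,.1057,.023,13.3)
E
```

```text
[253. 189.] n 3462 rectc [426.  105.6] L120 W27 ang 103.4 zmax 0.024 
t20.8 pos [0.4264 0.1062 0.1167] head 13.4 q6 -0.02 f [-0.1  0.3 -0.3] gap 0.050 tilt -1.0000| shift [-0.0006  0.0004  0.0937] dist 0.094 spin 0.0016 or -3.1400
```

View pics/w12.png

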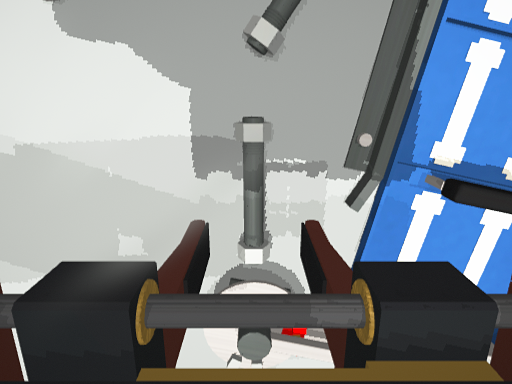

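The long stud is at (253,189), centred under the fingers. I'll pick it.

>>> arm_command([
  [[-0.001, 0, 0.03], 0],
  [[-0.001, 0, 0.06], 0],
  [[-0.001, 0, 0.085], 0],
  [[-0.001, 0, 0.094], 0],
  [[-0.001, 0, 0.094], 0],
])

```text
t: 21.18
position: [0.4249, 0.1048, 0.0216]
eef_rot: [0.62, 0.785, -0.002, -0.001]
wrist_force: [-0.7, -0.7, 0.4]
finger_gap: 0.568
```

>>> arm_command([
  [[0, 0, 0], 0],
  [[0, 0, 0], 0],
  [[0, 0, 0], 0],
  [[0, 0, 0], 0],
  [[0, 0, 0], 0],
  [[0, 0, 0], 0],
  [[0, 0, -0.02], 0],
  [[0, 0, -0.05], 0],
  [[0, 0, -0.09], 0],
  [[0, 0, -0.11], 0],
  [[0, 0, -0.11], 0],
], claw=0, newtons=35)

```text
t: 22.1
position: [0.4286, 0.1056, 0.1375]
eef_rot: [0.62, 0.784, 0.003, 0.002]
wrist_force: [0.7, 0.4, -2.9]
finger_gap: 0.171
```

```bash
python3 - <<'E'
from h import *
d=snap('wrist','w13');go(.5723,.0779,.12,1)
E
```

```text
t22.1 pos [0.4275 0.1054 0.1356] head 13.3 q6 -0.02 f [ 0.5 -0.4 -3.5] gap 0.015 tilt -1.0000| shift [-0.06    0.1345  0.0163] dist 0.148 spin 0.2146 or -2.9270
```

View pics/w13.png

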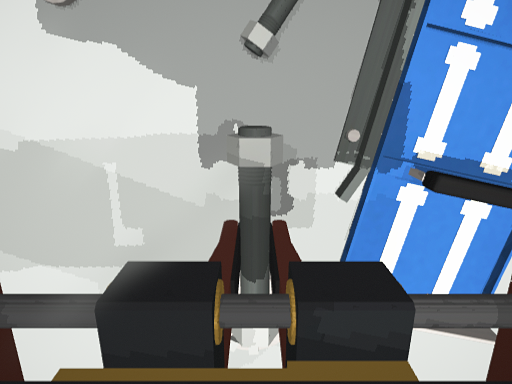

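>>> arm_command([
  [[-0.01, 0.02, 0], 0.03],
  [[-0.02, 0.05, 0], 0.08],
  [[-0.034, 0.08, 0], 0.13],
  [[-0.047, 0.108, 0.005], 0.18],
  [[-0.055, 0.125, 0.01], 0.215],
  [[-0.06, 0.1345, 0.02], 0.215],
  [[-0.06, 0.1345, 0.045], 0.215],
  [[-0.06, 0.1345, 0.055], 0.215],
  [[-0.06, 0.1345, 0.055], 0.215],
])

```text
t: 22.9
position: [0.5673, 0.0772, 0.0743]
eef_rot: [0.701, 0.713, -0.003, -0.003]
wrist_force: [0.0, 0.3, -1.6]
finger_gap: 0.17
```

```bash
python3 - <<'E'
from h import *
d=snap('wrist','w14');go(.5723,.0779,.026,1)
E
```

```text
t22.9 pos [0.5683 0.0774 0.076 ] head 1.0 q6 0.10 f [ 0.2  0.6 -2.7] gap 0.015 tilt -1.0000| shift [0.0005 0.0044 0.05  ] dist 0.050 spin -0.0003 or 3.1413
```

View pics/w14.png

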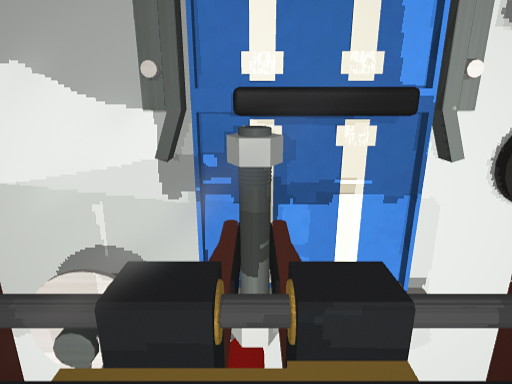

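```bash
python3 - <<'E'
from h import *
d=load('w14');P=cloud(d)
for z in(.073,.065): print(ray(d,255,127,z))
q=P[120:165,225:285].reshape(-1,3);q=q[(q[:,2]>.05)&(q[:,2]<.085)];print(len(q),q[:,1].max(),np.percentile(q[:,1],98),np.median(q[:,0]),q[:,2].max())
E
```

```text
[0.56707738 0.13898629 0.073     ]
[0.56704293 0.13824342 0.065     ]
1965 0.1382700058018864 0.1380379052181992 0.5669240556713104 0.07579382864364245
```

>>> arm_command([
  [[0, 0.005, 0], 0],
  [[0, 0.005, 0.015], 0],
  [[0, 0.005, 0.03], 0],
  [[0, 0.005, 0.04], 0],
  [[0, 0.005, 0.046], 0],
  [[0, 0.005, 0.048], 0],
  [[0, 0.005, 0.048], 0],
])

```text
t: 23.53
position: [0.5759, 0.0778, 0.0307]
eef_rot: [0.701, 0.713, -0.0, -0.0]
wrist_force: [-0.1, -0.1, -1.7]
finger_gap: 0.174
```

```bash
python3 - <<'E'
from h import *
go(.5723,.0779,.026,1)
E
```

```text
t23.5 pos [0.5759 0.0778 0.0307] head 1.0 q6 0.10 f [-0.1 -0.1 -1.7] gap 0.015 tilt -1.0000| shift [ 0.0002 -0.0036  0.0047] dist 0.006 spin -0.0003 or 3.1413
```

>>> arm_command([
  [[0, -0.002, 0.002], 0],
  [[0, -0.002, 0.004], 0],
  [[0, -0.002, 0.004], 0],
])

```text
t: 23.78
position: [0.5741, 0.0777, 0.0275]
eef_rot: [0.701, 0.713, 0.0, 0.0]
wrist_force: [-0.4, 0.3, 2.4]
finger_gap: 0.171
```

Contact with the row floor. I'll release and lift.

>>> arm_command([
  [[0, 0, 0], 0],
  [[0, 0, 0], 0],
  [[0, 0, 0], 0],
  [[0, 0, 0], 0],
  [[0, 0, -0.02], 0],
  [[0, 0, -0.05], 0],
  [[0, 0, -0.09], 0],
  [[0, 0, -0.13], 0],
  [[0, 0, -0.16], 0],
  [[0, 0, -0.16], 0],
], claw=0.034)

```text
t: 24.62
position: [0.5776, 0.0781, 0.1933]
eef_rot: [0.701, 0.713, 0.004, 0.003]
wrist_force: [1.2, 0.4, 0.3]
finger_gap: 0.386
```

```bash
python3 - <<'E'
from h import *
d=snap('wrist','w15');d2=snap('top','t15');studs(d,amin=300);studs(d2,.012,.035,amin=60);go(.421,.2545,.12,68.3-90)
E
```

```text
[172. 112.] n 71 rectc [857.1 302.5] L133 W35 ang 112.1 zmax 0.032 
[347. 148.] n 110 rectc [ 719.4 -450.1] L121 W24 ang 136.7 zmax 0.024 
[337. 181.] n 119 rectc [ 573.7 -406.4] L119 W23 ang 98.9 zmax 0.027 
[343. 210.] n 80 rectc [ 452.8 -423.8] L69 W25 ang 110.4 zmax 0.026 
[308. 222.] n 105 rectc [ 403.5 -280.7] L94 W26 ang 66.4 zmax 0.026 
[386. 236.] n 86 rectc [ 348.8 -593. ] L70 W26 ang 126.5 zmax 0.024 
t24.7 pos [0.5745 0.0777 0.188 ] head 1.0 q6 0.10 f [-0.6 -1.  -0.6] gap 0.034 tilt -1.0000| shift [ 0.1793 -0.1507  0.0676] dist 0.244 spin 0.3957 or -2.7459
```

View pics/w15.png

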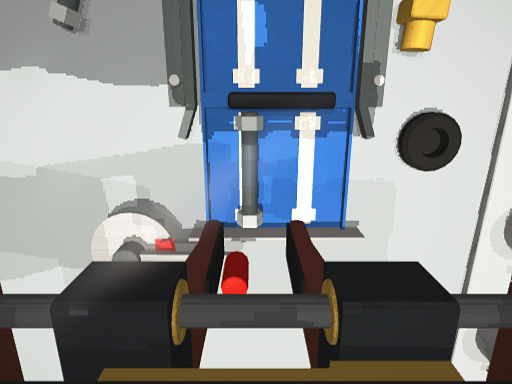

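The long stud lies in its row at (248,168). Next is the middle stud at (0.421,0.2545).

>>> arm_command([
  [[0.02, -0.02, 0.0], 0.05],
  [[0.05, -0.045, 0.01], 0.12],
  [[0.08, -0.07, 0.02], 0.2],
  [[0.11, -0.095, 0.035], 0.28],
  [[0.14, -0.12, 0.05], 0.36],
  [[0.17, -0.143, 0.062], 0.396],
  [[0.179, -0.151, 0.068], 0.396],
  [[0.179, -0.151, 0.068], 0.396],
  [[0.179, -0.151, 0.068], 0.396],
], claw=0.05)

```text
t: 25.47
position: [0.4191, 0.2538, 0.1175]
eef_rot: [0.827, 0.562, -0.001, 0.0]
wrist_force: [0.9, -0.4, 0.1]
finger_gap: 0.567
```

```bash
python3 - <<'E'
from h import *
d=snap('wrist','w16');studs(d,amin=300);go(.421,.2545,.022,-21.7)
E
```

```text
[255. 189.] n 2839 rectc [420.7 254.7] L95 W27 ang 68.3 zmax 0.024 
t25.5 pos [0.4201 0.2536 0.1182] head -21.7 q6 0.90 f [0.3 0.1 0.6] gap 0.050 tilt -1.0000| shift [0.0013 0.0005 0.0962] dist 0.096 spin 0.0008 or -3.1408
```

View pics/w16.png

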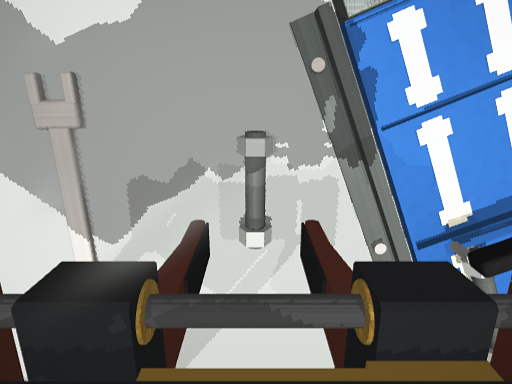

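>>> arm_command([
  [[0.001, 0, 0.03], 0],
  [[0.001, 0, 0.06], 0],
  [[0.001, 0, 0.085], 0],
  [[0.001, 0, 0.096], 0],
  [[0.001, 0, 0.096], 0],
])

```text
t: 25.93
position: [0.4203, 0.2535, 0.021]
eef_rot: [0.828, 0.561, -0.001, -0.0]
wrist_force: [-0.2, -0.8, 0.2]
finger_gap: 0.567
```

>>> arm_command([
  [[0, 0, 0], 0],
  [[0, 0, 0], 0],
  [[0, 0, 0], 0],
  [[0, 0, 0], 0],
  [[0, 0, 0], 0],
  [[0, 0, 0], 0],
  [[0, 0, -0.02], 0],
  [[0, 0, -0.05], 0],
  [[0, 0, -0.09], 0],
  [[0, 0, -0.11], 0],
  [[0, 0, -0.11], 0],
], claw=0, newtons=35)

```text
t: 26.85
position: [0.4224, 0.2564, 0.1368]
eef_rot: [0.828, 0.561, 0.004, 0.0]
wrist_force: [0.6, 0.7, -2.3]
finger_gap: 0.171
```

```bash
python3 - <<'E'
from h import *
go(.5702,.2092,.08,1)
E
```

```text
t26.9 pos [0.4224 0.2564 0.1368] head -21.7 q6 0.90 f [ 0.6  0.7 -2.3] gap 0.015 tilt -1.0000| shift [0.0105 0.1545 0.0576] dist 0.165 spin -0.3962 or 2.7454
```

>>> arm_command([
  [[0.002, 0.02, 0], -0.06],
  [[0.004, 0.05, 0], -0.14],
  [[0.006, 0.08, 0], -0.22],
  [[0.008, 0.11, 0.005], -0.3],
  [[0.01, 0.135, 0.01], -0.37],
  [[0.0105, 0.155, 0.02], -0.396],
  [[0.0105, 0.155, 0.045], -0.396],
  [[0.0105, 0.155, 0.055], -0.396],
  [[0.0105, 0.155, 0.055], -0.396],
  [[0.0105, 0.155, 0.055], -0.396],
])

```text
t: 27.68
position: [0.5662, 0.2071, 0.0762]
eef_rot: [0.701, 0.713, -0.002, -0.001]
wrist_force: [-0.0, 0.9, -1.3]
finger_gap: 0.172
```

```bash
cat >> h.py <<'E'
def held(d,ztop=.05):
    P=cloud(d);q=P[90:175,220:290].reshape(-1,3);s=state();z=s['position'][2]
    q=q[(q[:,2]>z-.035)&(q[:,2]<z+.01)];print('held far end y max %.4f x med %.4f ztop %.4f'%(np.percentile(q[:,1],99),np.median(q[:,0]),np.percentile(q[:,2],97)),len(q))
E
python3 - <<'E'
from h import *
d=snap('wrist','w17');held(d);go(.5702,.2092,.028,1)
E
```

```text
held far end y max 0.2542 x med 0.5660 ztop 0.0769 929
t27.7 pos [0.5671 0.2076 0.0773] head 1.0 q6 0.31 f [ 0.3  1.2 -1.9] gap 0.015 tilt -1.0000| shift [0.0016 0.0032 0.0493] dist 0.049 spin 0.0000 or -3.1416
```

View pics/w17.png

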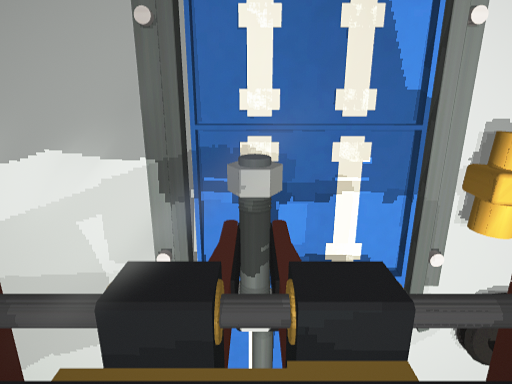

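>>> arm_command([
  [[0.0025, 0.004, 0], 0],
  [[0.0025, 0.004, 0.015], 0],
  [[0.0025, 0.004, 0.03], 0],
  [[0.0025, 0.004, 0.042], 0],
  [[0.0025, 0.004, 0.048], 0],
  [[0.0025, 0.004, 0.051], 0],
  [[0.0025, 0.004, 0.051], 0],
])

```text
t: 28.32
position: [0.5721, 0.2102, 0.0269]
eef_rot: [0.701, 0.713, -0.0, -0.0]
wrist_force: [-0.4, -0.3, -1.6]
finger_gap: 0.172
```

>>> arm_command([
  [[0, -0.001, 0.001], 0],
  [[0, -0.001, 0.002], 0],
  [[0, -0.001, 0.002], 0],
])

```text
t: 28.57
position: [0.5719, 0.2103, 0.0264]
eef_rot: [0.701, 0.713, 0.001, 0.0]
wrist_force: [-2.2, -0.9, 9.4]
finger_gap: 0.174
```

>>> arm_command([
  [[0, 0, 0], 0],
  [[0, 0, 0], 0],
  [[0, 0, 0], 0],
  [[0, 0, 0], 0],
  [[0, 0, -0.02], 0],
  [[0, 0, -0.05], 0],
  [[0, 0, -0.09], 0],
  [[0, 0, -0.13], 0],
  [[0, 0, -0.17], 0],
  [[0, 0, -0.21], 0],
  [[0, 0, -0.21], 0],
], claw=0.034)

```text
t: 29.48
position: [0.5751, 0.2114, 0.2432]
eef_rot: [0.701, 0.713, 0.006, 0.003]
wrist_force: [1.7, -0.1, 0.3]
finger_gap: 0.388
```

```bash
python3 - <<'E'
from h import *
d=snap('wrist','w18');go(.4065,-.2838,.24,66.2-90)
E
```

```text
t29.5 pos [0.5736 0.2109 0.2396] head 1.0 q6 0.32 f [ 0.1  0.4 -1.1] gap 0.034 tilt -1.0000| shift [-0.4917 -0.1755 -0.0033] dist 0.522 spin 0.4324 or -2.7092
```

View pics/w18.png

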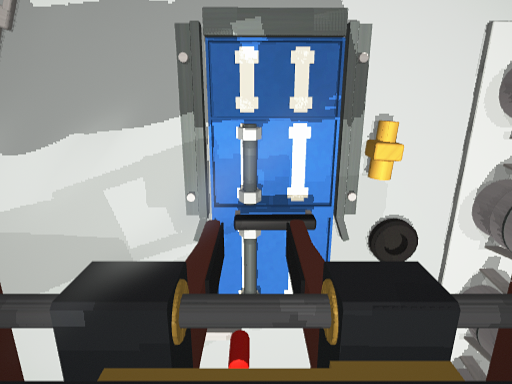

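>>> arm_command([
  [[-0.02, -0.007, 0], 0.03],
  [[-0.05, -0.018, 0], 0.07],
  [[-0.09, -0.032, 0], 0.11],
  [[-0.125, -0.045, 0], 0.15],
  [[-0.16, -0.057, 0], 0.19],
  [[-0.195, -0.07, 0], 0.23],
  [[-0.23, -0.082, 0], 0.27],
  [[-0.265, -0.095, 0], 0.31],
  [[-0.3, -0.107, 0], 0.35],
  [[-0.335, -0.12, 0.01], 0.39],
  [[-0.37, -0.132, 0.03], 0.432],
  [[-0.405, -0.145, 0.05], 0.432],
  [[-0.44, -0.157, 0.07], 0.432],
  [[-0.47, -0.168, 0.09], 0.432],
  [[-0.492, -0.1755, 0.11], 0.432],
  [[-0.492, -0.1755, 0.117], 0.432],
  [[-0.492, -0.1755, 0.117], 0.432],
  [[-0.492, -0.1755, 0.117], 0.432],
], claw=0.05)

```text
t: 31.03
position: [0.4032, -0.2841, 0.1168]
eef_rot: [0.838, 0.546, -0.0, -0.001]
wrist_force: [0.7, -0.5, 0.5]
finger_gap: 0.57
```

```bash
python3 - <<'E'
from h import *
d=snap('wrist','w19');studs(d,amin=300);go(.4065,-.2838,.022,66.2-90)
E
```

```text
[257. 191.] n 2853 rectc [ 405.6 -284.7] L95 W27 ang 66.3 zmax 0.024 
[492. 220.] n 2150 rectc [ 573.8 -397.5] L97 W27 ang 96.5 zmax 0.024 EDGE
[287. 350.] n 1255 rectc [ 375.7 -437.8] L69 W26 ang 117.7 zmax 0.024 
t31.1 pos [ 0.4039 -0.284   0.1176] head -23.7 q6 -0.22 f [0.  0.1 0. ] gap 0.050 tilt -1.0000| shift [0.0012 0.0023 0.0956] dist 0.096 spin 0.0010 or -3.1406
```

View pics/w19.png

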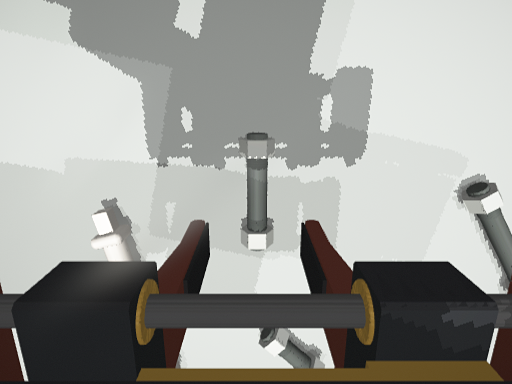

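The middle stud is at (257,191). The short stud at (287,350) has been knocked to a new place, so I'll re-measure it later.

>>> arm_command([
  [[0, 0.002, 0.03], 0],
  [[0, 0.002, 0.06], 0],
  [[0, 0.002, 0.085], 0],
  [[0, 0.002, 0.095], 0],
  [[0, 0.002, 0.095], 0],
])

```text
t: 31.5
position: [0.4054, -0.2842, 0.0216]
eef_rot: [0.837, 0.547, -0.0, -0.001]
wrist_force: [0.5, 0.4, 0.7]
finger_gap: 0.568
```

>>> arm_command([
  [[0, 0, 0], 0],
  [[0, 0, 0], 0],
  [[0, 0, 0], 0],
  [[0, 0, 0], 0],
  [[0, 0, 0], 0],
  [[0, 0, 0], 0],
  [[0, 0, -0.02], 0],
  [[0, 0, -0.05], 0],
  [[0, 0, -0.09], 0],
  [[0, 0, -0.13], 0],
  [[0, 0, -0.17], 0],
  [[0, 0, -0.18], 0],
  [[0, 0, -0.18], 0],
], claw=0, newtons=35)

```text
t: 32.58
position: [0.4073, -0.287, 0.2058]
eef_rot: [0.838, 0.546, 0.001, 0.003]
wrist_force: [-0.0, 0.3, -2.6]
finger_gap: 0.171
```

```bash
python3 - <<'E'
from h import *
d=snap('wrist','w20');studs(d,amin=300);go(.6317,.2102,.2,1)
E
```

```text
[437. 207.] n 1900 rectc [ 576.8 -407.8] L118 W27 ang 98.9 zmax 0.025 
[146. 221.] n 1539 rectc [ 274.2 -296.7] L101 W25 ang 80.2 zmax 0.025 
t32.6 pos [ 0.406  -0.2861  0.2034] head -23.8 q6 -0.22 f [ 0.2  0.9 -2.8] gap 0.016 tilt -1.0000| shift [0.5451 0.0063 0.0031] dist 0.545 spin -0.4326 or 2.7090
```

>>> arm_command([
  [[0.015, 0, 0], -0.03],
  [[0.04, 0, 0], -0.07],
  [[0.07, 0.001, 0], -0.11],
  [[0.105, 0.001, 0], -0.15],
  [[0.14, 0.002, 0], -0.19],
  [[0.175, 0.002, 0], -0.23],
  [[0.21, 0.002, 0], -0.27],
  [[0.245, 0.003, 0], -0.31],
  [[0.28, 0.003, 0], -0.35],
  [[0.315, 0.004, 0], -0.39],
  [[0.35, 0.004, 0], -0.433],
  [[0.385, 0.005, 0], -0.433],
  [[0.42, 0.005, 0], -0.433],
  [[0.455, 0.005, 0], -0.433],
  [[0.49, 0.006, 0], -0.433],
  [[0.52, 0.006, 0.02], -0.433],
  [[0.54, 0.006, 0.05], -0.433],
  [[0.545, 0.006, 0.085], -0.433],
  [[0.545, 0.006, 0.12], -0.433],
  [[0.545, 0.006, 0.12], -0.433],
])

```text
t: 34.3
position: [0.6239, 0.209, 0.0717]
eef_rot: [0.7, 0.714, -0.008, -0.004]
wrist_force: [-1.5, -1.4, -3.1]
finger_gap: 0.174
```

```bash
python3 - <<'E'
from h import *
d=snap('wrist','w21');held(d);go(.6317,.2102,.028,1)
E
```

```text
held far end y max 0.2575 x med 0.6235 ztop 0.0724 1093
t34.4 pos [0.6258 0.2092 0.0755] head 1.1 q6 0.29 f [ 0.7  0.5 -1.7] gap 0.015 tilt -0.9999| shift [0.0011 0.0065 0.0474] dist 0.048 spin 0.0010 or -3.1406
```

View pics/w21.png

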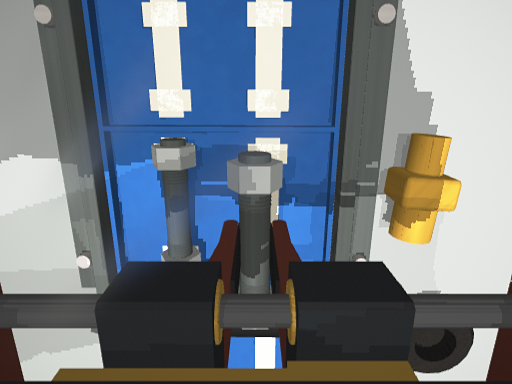

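>>> arm_command([
  [[0, 0.003, 0], 0],
  [[0, 0.0065, 0], 0],
  [[0, 0.0065, 0.015], 0],
  [[0, 0.0065, 0.03], 0],
  [[0, 0.0065, 0.04], 0],
  [[0, 0.0065, 0.045], 0],
  [[0, 0.0065, 0.045], 0],
])

```text
t: 34.93
position: [0.6361, 0.2101, 0.0357]
eef_rot: [0.701, 0.713, -0.001, -0.001]
wrist_force: [-0.1, 0.1, -1.4]
finger_gap: 0.172
```

```bash
python3 - <<'E'
from h import *
d=snap('wrist','w22');held(d);go(.6317,.2102,.026,1)
E
```

```text
held far end y max 0.2879 x med 0.6356 ztop 0.0357 5776
t35.0 pos [0.6368 0.2104 0.0367] head 1.0 q6 0.28 f [-0.5  0.2 -2.6] gap 0.015 tilt -1.0000| shift [-0.0001 -0.005   0.0107] dist 0.012 spin 0.0005 or -3.1411
```

>>> arm_command([
  [[0, -0.0045, 0], 0],
  [[0, -0.0045, 0.005], 0],
  [[0, -0.0045, 0.008], 0],
  [[0, -0.0045, 0.0095], 0],
  [[0, -0.0045, 0.0095], 0],
])

```text
t: 35.4
position: [0.6328, 0.2106, 0.0279]
eef_rot: [0.701, 0.713, -0.0, -0.0]
wrist_force: [-0.3, 0.9, -1.5]
finger_gap: 0.169
```

>>> arm_command([
  [[0, 0, 0.001], 0],
  [[0, 0, 0.002], 0],
  [[0, 0, 0.002], 0],
])

```text
t: 35.65
position: [0.6332, 0.2107, 0.0264]
eef_rot: [0.701, 0.713, 0.0, 0.0]
wrist_force: [-0.4, 0.0, 0.1]
finger_gap: 0.17
```

>>> arm_command([
  [[0, 0, 0], 0],
  [[0, 0, 0], 0],
  [[0, 0, 0], 0],
  [[0, 0, 0], 0],
  [[0, 0, -0.02], 0],
  [[0, 0, -0.05], 0],
  [[0, 0, -0.09], 0],
  [[0, 0, -0.13], 0],
  [[0, 0, -0.17], 0],
  [[0, 0, -0.21], 0],
  [[0, 0, -0.21], 0],
], claw=0.034)

```text
t: 36.57
position: [0.6371, 0.2119, 0.2457]
eef_rot: [0.701, 0.713, 0.006, 0.003]
wrist_force: [0.8, 0.6, 1.0]
finger_gap: 0.382
```

```bash
python3 - <<'E'
from h import *
d=snap('wrist','w23');d2=snap('top','t23');studs(d2,amin=60);go(.576,-.407,.24,9)
E
```

```text
[347. 148.] n 125 rectc [ 718.1 -448.9] L121 W24 ang 136.4 zmax 0.026 
[131. 172.] n 160 rectc [594.4 446.9] L74 W35 ang 6.4 zmax 0.027 
[338. 181.] n 125 rectc [ 575.  -407.7] L120 W26 ang 99.3 zmax 0.025 
[347. 230.] n 92 rectc [ 371.5 -439. ] L69 W27 ang 112.0 zmax 0.025 
[386. 236.] n 90 rectc [ 349.6 -592.5] L71 W26 ang 126.5 zmax 0.025 
t36.7 pos [0.6339 0.2109 0.2386] head 1.0 q6 0.29 f [-0.7 -0.5 -1.1] gap 0.034 tilt -1.0000| shift [-0.6168 -0.0691 -0.0025] dist 0.621 spin -0.1391 or 3.0025
```

View pics/w23.png

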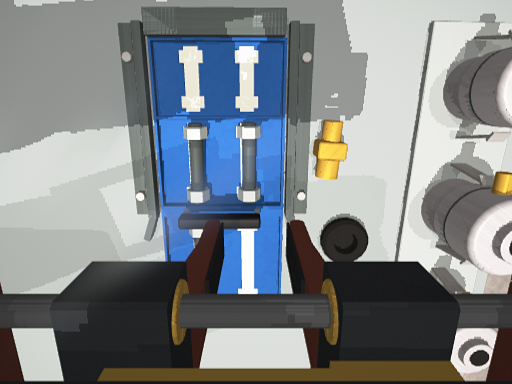

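Both middle studs are home, at (196,162) and (248,162). Next is the long stud at (0.576,-0.407).

>>> arm_command([
  [[-0.02, -0.002, 0], -0.02],
  [[-0.055, -0.006, 0], -0.04],
  [[-0.095, -0.01, 0], -0.06],
  [[-0.135, -0.015, 0], -0.08],
  [[-0.175, -0.02, 0], -0.1],
  [[-0.215, -0.024, 0], -0.12],
  [[-0.255, -0.028, 0], -0.139],
  [[-0.295, -0.033, 0], -0.139],
  [[-0.335, -0.037, 0], -0.139],
  [[-0.375, -0.042, 0], -0.139],
  [[-0.415, -0.046, 0], -0.139],
  [[-0.455, -0.051, 0], -0.139],
  [[-0.495, -0.055, 0.01], -0.139],
  [[-0.535, -0.06, 0.03], -0.139],
  [[-0.57, -0.064, 0.06], -0.139],
  [[-0.6, -0.067, 0.09], -0.139],
  [[-0.617, -0.069, 0.11], -0.139],
  [[-0.617, -0.069, 0.118], -0.139],
  [[-0.617, -0.069, 0.118], -0.139],
  [[-0.617, -0.069, 0.118], -0.139],
], claw=0.05)

```text
t: 38.33
position: [0.5743, -0.4064, 0.1165]
eef_rot: [0.65, 0.76, 0.0, -0.002]
wrist_force: [0.6, 0.9, -0.2]
finger_gap: 0.565
```

```bash
python3 - <<'E'
from h import *
d=snap('wrist','w24');studs(d,amin=300);go(.576,-.407,.022,9)
E
```

```text
[257. 194.] n 3434 rectc [ 577.1 -410. ] L120 W27 ang 99.0 zmax 0.024 
[ 10. 213.] n 1196 rectc [ 380.9 -441.1] L66 W18 ang 107.3 zmax 0.024 EDGE
t38.4 pos [ 0.5752 -0.4064  0.118 ] head 9.0 q6 -0.79 f [-0.7 -0.7  0.8] gap 0.050 tilt -1.0000| shift [-0.0008  0.0007  0.096 ] dist 0.096 spin 0.0006 or -3.1410
```

View pics/w24.png

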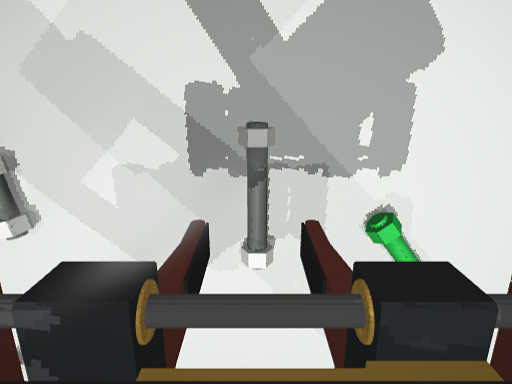

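>>> arm_command([
  [[-0.0035, 0.0015, 0.03], 0],
  [[-0.0035, 0.0015, 0.06], 0],
  [[-0.0035, 0.0015, 0.085], 0],
  [[-0.0035, 0.0015, 0.095], 0],
  [[-0.0035, 0.0015, 0.095], 0],
])

```text
t: 38.8
position: [0.5767, -0.4089, 0.0219]
eef_rot: [0.649, 0.761, -0.0, -0.001]
wrist_force: [-0.4, 0.2, 0.4]
finger_gap: 0.573
```

>>> arm_command([
  [[0, 0, 0], 0],
  [[0, 0, 0], 0],
  [[0, 0, 0], 0],
  [[0, 0, 0], 0],
  [[0, 0, 0], 0],
  [[0, 0, 0], 0],
  [[0, 0, -0.02], 0],
  [[0, 0, -0.05], 0],
  [[0, 0, -0.09], 0],
  [[0, 0, -0.13], 0],
  [[0, 0, -0.17], 0],
  [[0, 0, -0.18], 0],
  [[0, 0, -0.18], 0],
], claw=0, newtons=35)

```text
t: 39.88
position: [0.5787, -0.4121, 0.2073]
eef_rot: [0.65, 0.76, 0.0, 0.004]
wrist_force: [-0.0, -0.4, -1.9]
finger_gap: 0.175
```

```bash
python3 - <<'E'
from h import *
go(.6341,.0787,.2,1)
E
```

```text
t39.9 pos [ 0.5787 -0.4121  0.2073] head 9.0 q6 -0.79 f [-0.  -0.4 -1.9] gap 0.015 tilt -1.0000| shift [0.4761 0.1313 0.0055] dist 0.494 spin 0.1395 or -3.0021
```

>>> arm_command([
  [[0.015, 0.004, 0], 0.02],
  [[0.045, 0.012, 0], 0.04],
  [[0.08, 0.022, 0], 0.06],
  [[0.115, 0.032, 0], 0.08],
  [[0.15, 0.042, 0], 0.1],
  [[0.185, 0.051, 0], 0.12],
  [[0.22, 0.061, 0], 0.139],
  [[0.255, 0.071, 0], 0.139],
  [[0.29, 0.081, 0], 0.139],
  [[0.325, 0.09, 0], 0.139],
  [[0.36, 0.1, 0], 0.139],
  [[0.395, 0.11, 0], 0.139],
  [[0.43, 0.12, 0], 0.139],
  [[0.46, 0.128, 0], 0.139],
  [[0.474, 0.132, 0.02], 0.139],
  [[0.474, 0.132, 0.05], 0.139],
  [[0.474, 0.132, 0.085], 0.139],
  [[0.474, 0.132, 0.12], 0.139],
  [[0.474, 0.132, 0.12], 0.139],
  [[0.474, 0.132, 0.12], 0.139],
])

```text
t: 41.55
position: [0.6301, 0.0777, 0.0793]
eef_rot: [0.701, 0.713, -0.003, -0.003]
wrist_force: [0.1, -0.4, -1.5]
finger_gap: 0.17
```

```bash
python3 - <<'E'
from h import *
d=snap('wrist','w25');held(d);go(.6341,.0787,.027,1)
E
```

```text
held far end y max 0.1554 x med 0.6296 ztop 0.0794 4079
t41.6 pos [0.6323 0.0778 0.0819] head 1.0 q6 0.09 f [ 0.1  0.4 -2.5] gap 0.015 tilt -1.0000| shift [0.0009 0.002  0.0548] dist 0.055 spin 0.0004 or -3.1412
```

View pics/w25.png

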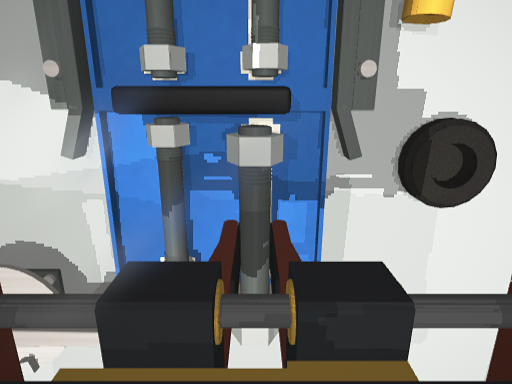

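```bash
python3 - <<'E'
from h import *
d=load('w25');P=cloud(d)
q=P[118:165,225:286].reshape(-1,3);q=q[(q[:,2]>.058)&(q[:,2]<.09)];print(len(q),q[:,1].max(),np.percentile(q[:,1],98),np.median(q[:,0]),q[:,2].max())
E
```

```text
2004 0.1392753747507412 0.1390448284193372 0.6296824278087582 0.0806955413187235
```

>>> arm_command([
  [[-0.0005, 0.003, 0], 0],
  [[-0.0005, 0.003, 0.015], 0],
  [[-0.0005, 0.003, 0.03], 0],
  [[-0.0005, 0.003, 0.042], 0],
  [[-0.0005, 0.003, 0.05], 0],
  [[-0.0005, 0.003, 0.05], 0],
  [[-0.0005, 0.003, 0.05], 0],
])

```text
t: 42.18
position: [0.6361, 0.0775, 0.0328]
eef_rot: [0.701, 0.713, -0.0, -0.0]
wrist_force: [1.3, 0.0, -3.4]
finger_gap: 0.169
```

```bash
python3 - <<'E'
from h import *
go(.6341,.0787,.026,1)
E
```

```text
t42.2 pos [0.6361 0.0775 0.0328] head 1.0 q6 0.08 f [ 1.3  0.  -3.4] gap 0.015 tilt -1.0000| shift [ 0.0012 -0.002   0.0068] dist 0.007 spin 0.0005 or -3.1411
```

>>> arm_command([
  [[0.0005, -0.001, 0.003], 0],
  [[0.0005, -0.001, 0.005], 0],
  [[0.0005, -0.001, 0.0065], 0],
  [[0.0005, -0.001, 0.0065], 0],
  [[0.0005, -0.001, 0.0065], 0],
])

```text
t: 42.6
position: [0.6356, 0.0782, 0.0272]
eef_rot: [0.701, 0.713, 0.0, 0.0]
wrist_force: [-1.6, -0.0, 1.7]
finger_gap: 0.173
```

>>> arm_command([
  [[0, 0, 0], 0],
  [[0, 0, 0], 0],
  [[0, 0, 0], 0],
  [[0, 0, 0], 0],
  [[0, 0, -0.02], 0],
  [[0, 0, -0.05], 0],
  [[0, 0, -0.09], 0],
  [[0, 0, -0.13], 0],
  [[0, 0, -0.17], 0],
  [[0, 0, -0.21], 0],
  [[0, 0, -0.21], 0],
], claw=0.034)

```text
t: 43.52
position: [0.6397, 0.0785, 0.2458]
eef_rot: [0.701, 0.713, 0.005, 0.004]
wrist_force: [0.3, 1.0, 1.3]
finger_gap: 0.388
```

```bash
python3 - <<'E'
from h import *
d=snap('wrist','w26');go(.374,-.438,.24,25)
E
```

```text
t43.6 pos [0.6382 0.0783 0.242 ] head 1.0 q6 0.09 f [ 0.   0.8 -0.6] gap 0.034 tilt -1.0000| shift [-0.5115 -0.2734 -0.001 ] dist 0.580 spin -0.4184 or 2.7232
```

View pics/w26.png

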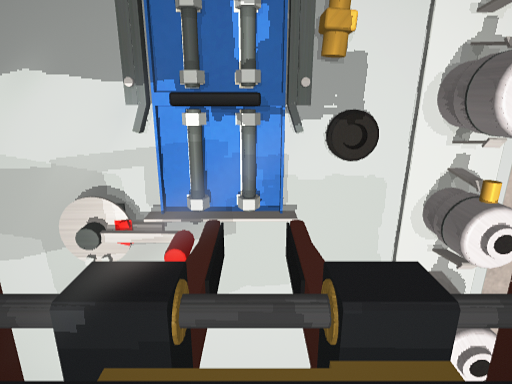

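Both long studs are in the wide row, at (195,160) and (249,160). Now the short stud.

>>> arm_command([
  [[-0.018, -0.01, 0], -0.03],
  [[-0.05, -0.027, 0], -0.06],
  [[-0.085, -0.045, 0], -0.1],
  [[-0.12, -0.064, 0], -0.14],
  [[-0.155, -0.083, 0], -0.18],
  [[-0.19, -0.101, 0], -0.22],
  [[-0.225, -0.12, 0], -0.26],
  [[-0.26, -0.139, 0], -0.3],
  [[-0.295, -0.158, 0], -0.34],
  [[-0.33, -0.176, 0], -0.38],
  [[-0.365, -0.195, 0], -0.418],
  [[-0.4, -0.214, 0.01], -0.418],
  [[-0.43, -0.23, 0.03], -0.418],
  [[-0.46, -0.246, 0.05], -0.418],
  [[-0.49, -0.262, 0.075], -0.418],
  [[-0.511, -0.273, 0.1], -0.418],
  [[-0.511, -0.273, 0.118], -0.418],
  [[-0.511, -0.273, 0.118], -0.418],
  [[-0.511, -0.273, 0.118], -0.418],
], claw=0.05)

```text
t: 45.15
position: [0.3705, -0.4367, 0.1169]
eef_rot: [0.538, 0.843, 0.001, -0.002]
wrist_force: [0.3, -0.7, 0.9]
finger_gap: 0.569
```

```bash
python3 - <<'E'
from h import *
d=snap('wrist','w27');studs(d,amin=300);go(.374,-.438,.022,25)
E
```

```text
[147.  61.] n 4385 rectc [ 260.2 -374. ] L99 W27 ang 78.8 zmax 0.026 EDGE
[254. 199.] n 2241 rectc [ 372.5 -441.6] L70 W28 ang 111.1 zmax 0.025 
t45.2 pos [ 0.3714 -0.437   0.1182] head 25.0 q6 -1.32 f [0.6 0.3 0.7] gap 0.050 tilt -1.0000| shift [-0.0021  0.002   0.0962] dist 0.096 spin -0.0002 or 3.1414
```

View pics/w27.png

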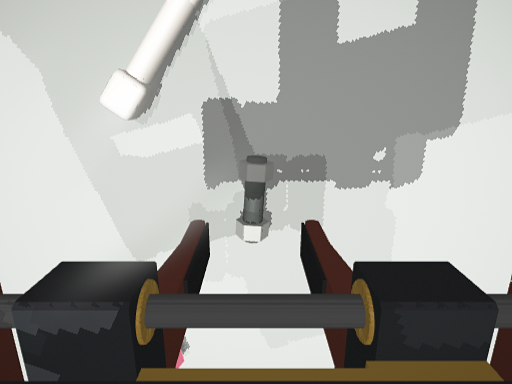

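>>> arm_command([
  [[-0.0045, -0.0005, 0.03], 0.06],
  [[-0.0045, -0.0005, 0.06], 0.06],
  [[-0.0045, -0.0005, 0.085], 0.06],
  [[-0.0045, -0.0005, 0.095], 0.06],
  [[-0.0045, -0.0005, 0.095], 0.06],
])

```text
t: 45.62
position: [0.3731, -0.4407, 0.0227]
eef_rot: [0.562, 0.827, 0.0, -0.001]
wrist_force: [1.0, 0.0, 0.2]
finger_gap: 0.569
```

>>> arm_command([
  [[0, 0, 0], 0],
  [[0, 0, 0], 0],
  [[0, 0, 0], 0],
  [[0, 0, 0], 0],
  [[0, 0, 0], 0],
  [[0, 0, 0], 0],
  [[0, 0, -0.02], 0],
  [[0, 0, -0.05], 0],
  [[0, 0, -0.09], 0],
  [[0, 0, -0.13], 0],
  [[0, 0, -0.17], 0],
  [[0, 0, -0.18], 0],
  [[0, 0, -0.18], 0],
], claw=0, newtons=35)

```text
t: 46.7
position: [0.3743, -0.4436, 0.2074]
eef_rot: [0.563, 0.827, -0.001, 0.003]
wrist_force: [0.8, 0.5, -2.6]
finger_gap: 0.174
```

```bash
python3 - <<'E'
from h import *
d=snap('wrist','w28')
go(.5685,.3045,.2,1)
go(.54,-.05,.2,1)
E
```

```text
t46.8 pos [ 0.3733 -0.4424  0.2046] head 21.5 q6 -1.27 f [ 0.2 -0.5 -2.6] gap 0.015 tilt -1.0000| shift [0.6231 0.4558 0.0035] dist 0.772 spin 0.3584 or -2.7832
t46.8 pos [ 0.3733 -0.4424  0.2046] head 21.5 q6 -1.27 f [ 0.2 -0.5 -2.6] gap 0.015 tilt -1.0000| shift [0.3038 0.2991 0.0041] dist 0.426 spin 0.3584 or -2.7832
```

View pics/w28.png

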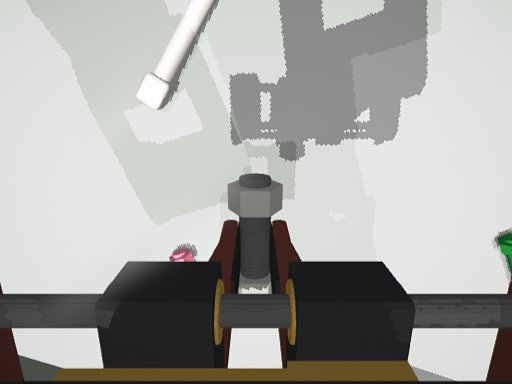

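>>> arm_command([
  [[0.01, 0.01, 0], 0.03],
  [[0.03, 0.03, 0], 0.06],
  [[0.053, 0.052, 0], 0.1],
  [[0.078, 0.077, 0], 0.14],
  [[0.103, 0.101, 0], 0.18],
  [[0.128, 0.126, 0], 0.22],
  [[0.153, 0.15, 0], 0.26],
  [[0.178, 0.175, 0], 0.3],
  [[0.203, 0.2, 0], 0.34],
  [[0.228, 0.224, 0], 0.358],
  [[0.253, 0.249, 0], 0.358],
  [[0.278, 0.274, 0], 0.358],
  [[0.304, 0.299, 0], 0.358],
  [[0.304, 0.299, 0], 0.358],
])

```text
t: 47.92
position: [0.54, -0.0446, 0.2009]
eef_rot: [0.699, 0.715, -0.0, -0.002]
wrist_force: [0.4, -0.0, -2.4]
finger_gap: 0.17
```

```bash
python3 - <<'E'
from h import *
go(.5685,.3045,.08,1)
E
```

```text
t47.9 pos [ 0.54   -0.0446  0.2009] head 1.3 q6 -0.13 f [ 0.4 -0.  -2.4] gap 0.015 tilt -1.0000| shift [0.3482 0.0366 0.1215] dist 0.371 spin 0.0045 or -3.1371
```

>>> arm_command([
  [[0.015, 0.002, 0], 0.004],
  [[0.045, 0.005, 0], 0.004],
  [[0.08, 0.009, 0], 0.004],
  [[0.115, 0.012, 0], 0.004],
  [[0.15, 0.016, 0], 0.004],
  [[0.185, 0.02, 0], 0.004],
  [[0.22, 0.023, 0], 0.004],
  [[0.255, 0.027, 0], 0.004],
  [[0.29, 0.031, 0], 0.004],
  [[0.32, 0.034, 0], 0.004],
  [[0.34, 0.036, 0.01], 0.004],
  [[0.35, 0.0366, 0.04], 0.004],
  [[0.35, 0.0366, 0.075], 0.004],
  [[0.35, 0.0366, 0.11], 0.004],
  [[0.35, 0.0366, 0.115], 0.004],
  [[0.35, 0.0366, 0.115], 0.004],
  [[0.35, 0.0366, 0.115], 0.004],
])

```text
t: 49.33
position: [0.5697, 0.3004, 0.0881]
eef_rot: [0.702, 0.712, -0.001, -0.0]
wrist_force: [1.1, 0.1, -1.2]
finger_gap: 0.172
```

```bash
python3 - <<'E'
from h import *
d=snap('wrist','w29');held(d);go(.5685,.3045,.026,1)
E
```

```text
held far end y max 0.3373 x med 0.5699 ztop 0.0710 18
t49.4 pos [0.5707 0.301  0.0896] head 0.8 q6 0.45 f [ 0.1 -0.5 -1.5] gap 0.015 tilt -1.0000| shift [ 0.0035 -0.0022  0.0635] dist 0.064 spin -0.0040 or 3.1376
```

View pics/w29.png

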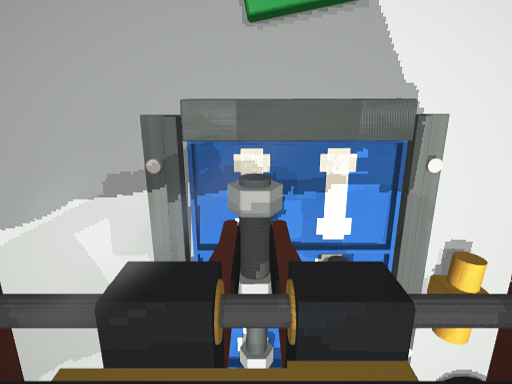

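```bash
python3 - <<'E'
from h import *
d=load('w29');P=cloud(d)
q=P[168:222,225:286].reshape(-1,3);q=q[(q[:,2]>.06)&(q[:,2]<.1)];print(len(q),np.percentile(q[:,1],[50,98,100]),np.median(q[:,0]),q[:,2].max())
E
```

```text
2239 [0.32898033 0.337086   0.33734004] 0.5701187628450736 0.08915971548554032
```

>>> arm_command([
  [[0.002, -0.001, 0.01], -0.004],
  [[0.002, -0.001, 0.03], -0.004],
  [[0.002, -0.001, 0.045], -0.004],
  [[0.002, -0.001, 0.053], -0.004],
  [[0.002, -0.001, 0.056], -0.004],
  [[0.002, -0.001, 0.056], -0.004],
  [[0.002, -0.001, 0.056], -0.004],
])

```text
t: 49.97
position: [0.5691, 0.3033, 0.033]
eef_rot: [0.701, 0.713, 0.0, 0.0]
wrist_force: [1.0, 0.2, -1.0]
finger_gap: 0.173
```

```bash
python3 - <<'E'
from h import *
go(.5685,.3041,.026,1)
E
```

```text
t50.0 pos [0.5691 0.3033 0.033 ] head 1.0 q6 0.45 f [ 1.   0.2 -1. ] gap 0.015 tilt -1.0000| shift [ 0.0008 -0.0006  0.007 ] dist 0.007 spin 0.0005 or -3.1411
```

>>> arm_command([
  [[0, 0, 0.003], 0],
  [[0, 0, 0.005], 0],
  [[0, 0, 0.0065], 0],
  [[0, 0, 0.0065], 0],
  [[0, 0, 0.0065], 0],
])

```text
t: 50.38
position: [0.5693, 0.3033, 0.0275]
eef_rot: [0.701, 0.713, 0.001, 0.0]
wrist_force: [-2.8, -1.0, 7.4]
finger_gap: 0.167
```

Floor contact (7 N). I'll release, lift high and move back for a full view.

>>> arm_command([
  [[0, 0, 0], 0],
  [[0, 0, 0], 0],
  [[0, 0, 0], 0],
  [[0, 0, 0], 0],
  [[0, 0, -0.02], 0],
  [[0, 0, -0.05], 0],
  [[0, 0, -0.09], 0],
  [[0, 0, -0.13], 0],
  [[0, 0, -0.17], 0],
  [[0, 0, -0.21], 0],
  [[-0.04, -0.01, -0.24], 0],
  [[-0.08, -0.02, -0.27], 0],
  [[-0.12, -0.03, -0.3], 0],
  [[-0.15, -0.04, -0.32], 0],
  [[-0.15, -0.04, -0.32], 0],
  [[-0.15, -0.04, -0.32], 0],
], claw=0.034)

```text
t: 51.72
position: [0.5319, 0.1497, 0.3498]
eef_rot: [0.702, 0.712, 0.002, 0.002]
wrist_force: [-0.3, -0.6, 0.5]
finger_gap: 0.383
```

```bash
python3 - <<'E'
from h import *
d=snap('wrist','w30');d2=snap('side','s30');go(.4,-.0,.4,1)
cv2.imwrite('pics/c30.png',cv2.resize(d2['image'],(800,600)))
E
```

```text
t51.8 pos [0.5317 0.1521 0.3467] head 0.9 q6 0.24 f [-0.3  0.  -0.1] gap 0.034 tilt -1.0000| shift [-0.1499 -0.1341 -0.0536] dist 0.208 spin -0.0010 or 3.1406
```

View pics/w30.png

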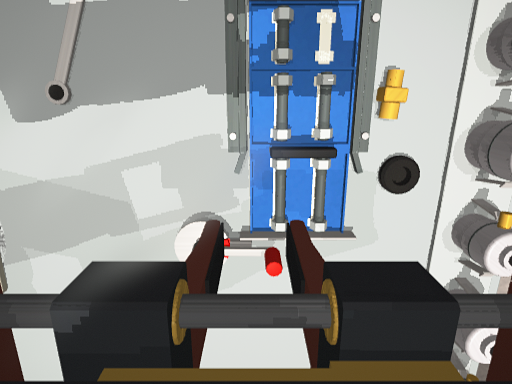

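View pics/c30.png

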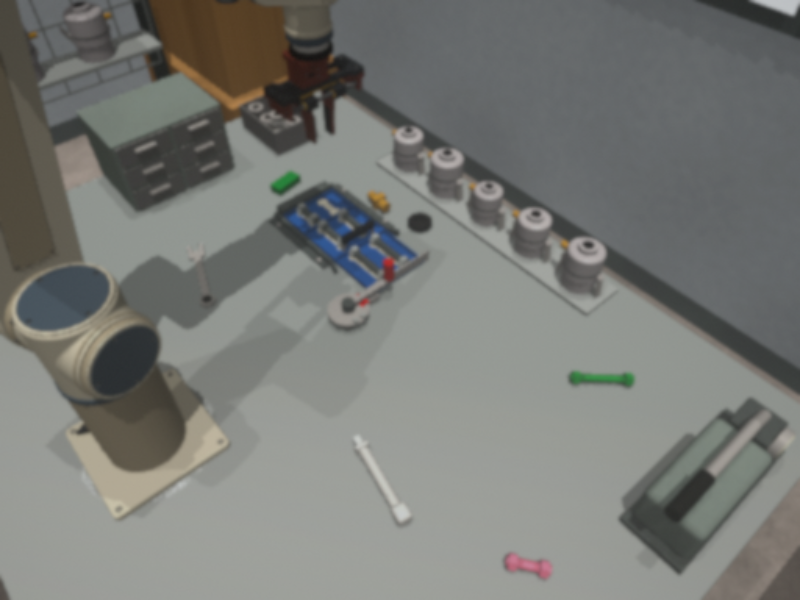

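>>> arm_command([
  [[-0.03, -0.01, -0.01], 0],
  [[-0.06, -0.02, -0.02], 0],
  [[-0.1, -0.03, -0.03], 0],
  [[-0.14, -0.05, -0.04], 0],
  [[-0.18, -0.06, -0.05], 0],
  [[-0.22, -0.07, -0.05], 0],
  [[-0.26, -0.09, -0.05], 0],
  [[-0.3, -0.1, -0.05], 0],
  [[-0.34, -0.11, -0.05], 0],
  [[-0.38, -0.12, -0.05], 0],
  [[-0.4, -0.13, -0.05], 0],
  [[-0.4, -0.13, -0.05], 0],
  [[-0.4, -0.13, -0.05], 0],
])

```text
t: 52.9
position: [0.4089, -0.2503, 0.3946]
eef_rot: [0.701, 0.713, -0.0, -0.001]
wrist_force: [0.0, -0.1, 0.3]
finger_gap: 0.388
```

```bash
python3 - <<'E'
from h import *
d=snap('top','t31'); cv2.imwrite('pics/c31.png',cv2.resize(d['image'][85:384,20:440],(800,570),interpolation=cv2.INTER_CUBIC))
d=load('w30');P=cloud(d);im=d['image'];hsv=cv2.cvtColor(im,cv2.COLOR_BGR2HSV)
O=np.array([.6004,.178]);c,s=np.cos(.018),np.sin(.018);R=np.array([[c,-s],[s,c]])
for n,(u0,u1,v0,v1) in {'S-':(268,298,3,68),'M-':(268,298,70,142),'M+':(310,340,70,142),'L-':(266,298,156,235),'L+':(306,334,156,235)}.items():
    q=P[v0:v1,u0:u1].reshape(-1,3);q=q[(q[:,2]>.016)&(q[:,2]<.032)];r=cv2.minAreaRect((q[:,:2]*1000).astype(np.float32))
    print(n,len(q),'ztop %.4f'%np.percentile(q[:,2],98),np.round(r[1],0),round(r[2],1),'dock',(R.T@(np.array(r[0])/1000-O)).round(4))
cv2.imwrite('pics/c32.png',cv2.resize(im[0:280,150:400],(714,800))[:600]) 
r=((hsv[...,0]<8)|(hsv[...,0]>172))&(hsv[...,1]>110)
print(ray(d,274,268,.093))
d0=load('top0');
E
```

```text
S- 834 ztop 0.0281 [27. 69.] 1.7 dock [-0.0276  0.1269]
M- 887 ztop 0.0281 [27. 94.] 0.7 dock [-0.027   0.0313]
M+ 886 ztop 0.0283 [27. 94.] 1.4 dock [0.034  0.0326]
L- 851 ztop 0.0278 [ 26. 123.] 0.8 dock [-0.0273 -0.1033]
L+ 869 ztop 0.0280 [ 35. 125.] 6.2 dock [ 0.0349 -0.1044]
[ 0.56376214 -0.00428674  0.093     ]
```

View pics/c31.png

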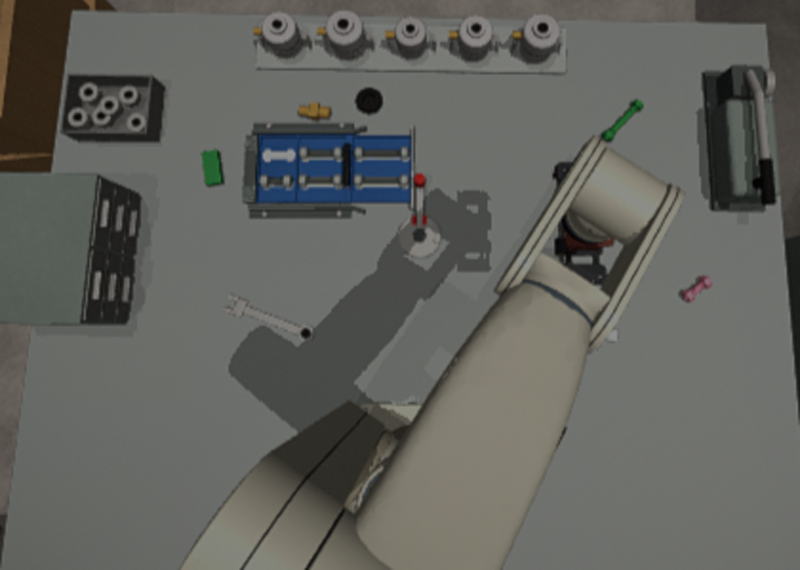

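View pics/c32.png

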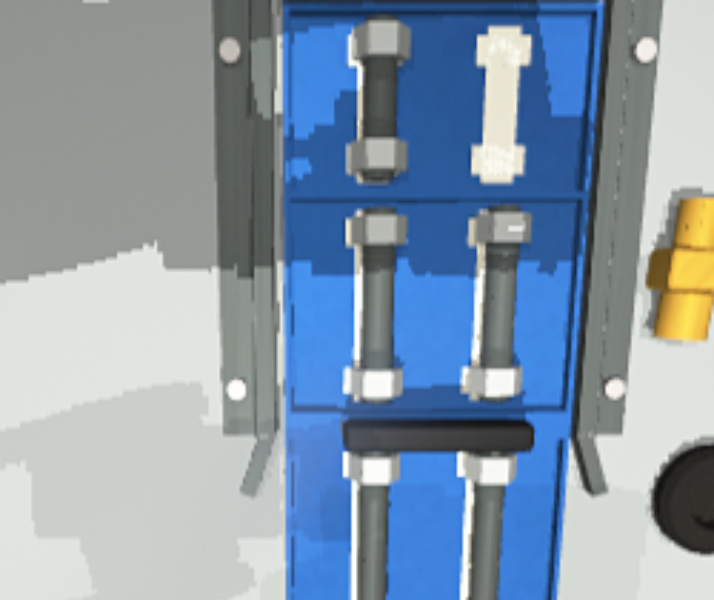

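```bash
python3 - <<'E'
from h import *
for f in ('w8','w18','w23','w30','w29'):
    d=load(f);P=cloud(d);hsv=cv2.cvtColor(d['image'],cv2.COLOR_BGR2HSV)
    q=P[(P[...,2]>.018)&(P[...,2]<.035)&(abs(P[...,0]-.60)<.03)&(abs(P[...,1]-.36)<.03)]
    m=(cv2.inRange(hsv,(0,0,110),(180,90,255))>0)&(abs(P[...,0]-.63)<.02)&(abs(P[...,1]-.305)<.05)&(P[...,2]<.009)
    w=P[m]; print(f,'keeper face y',np.percentile(q[:,1],2) if len(q) else None,'S+ outline',w[:,:2].mean(0).round(4),np.percentile(w[:,1],[2,98]).round(4))
E
```

```text
w8 keeper face y 0.3475525029392053 S+ outline [0.63  0.304] [0.257 0.339]
w18 keeper face y 0.34766559410184983 S+ outline [0.6303 0.3051] [0.2568 0.34  ]
w23 keeper face y 0.34755100268340927 S+ outline [0.6302 0.3066] [0.2719 0.3396]
w30 keeper face y 0.3302821659835776 S+ outline [0.6304 0.3053] [0.2701 0.339 ]
w29 keeper face y 0.3487649299363591 S+ outline [0.6301 0.3062] [0.2578 0.3394]
```

```bash
python3 -c "
from h import *
print(state()['t']); print(sign_off())"
```

```text
52.95
the job is handed in; nothing more can be done
None
```

I handed the job in at about 53 s with every part of it done; the sign-off gives no verdict.

**Tray and lever:** I lifted the tray by its handle, turned it 180° and slid it tongue-first between the rails until it pressed on the keeper (about 15 N). I then threw the lever into the red notch.

**Studs:** Only five studs were present: 1 short, 2 middle and 2 long. Each is in its matching row. The short stud was knocked aside during the run, so I found it again and placed it. The green and pink lookalikes and the bystanders were left alone.

**Last checks:**
- **Studs in the rows:** all five lie flat, with tops at about 28 mm. Four lie within about 2° of the tray's line. The depth patch for the second long stud read a rough 6°, probably skewed by something next to it. In the pictures it lies straight in its row.
- **Lever:** it reads about 1.58 rad, close to the target of 1.57.
- **Tray:** its leading face is at y ≈ 0.348 m and the keeper face at about 0.3475 m, so it is home within measuring error. One keeper reading from the final wrist view (0.330 m) disagreed; the keeper was at the edge of that view, so I discounted it.

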